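Load a carrier board under the spring clips of a sanding stand

ROBOT

A 6-joint arm with a two-finger parallel gripper is mounted at the origin on the work surface. World frame = base frame: x ahead of the robot, y to its left, z up, the work surface at z = 0. Lengths are in m, angles in rad, forces in N, time in s.
With the tool pointing down it reaches from about 0.275 to 0.85 m from the base axis. Payload 19 kg.
Tool frame: the origin (TCP) lies midway between the tips of the shut fingers; the grasp point (between the pads) lies 19 mm behind it (ctrl.pinch_z is the distance from the TCP to the grasp point, in m); z points along the fingers, y is the direction in which the jaws open and shut (so a half turn about z gives the same grasp; the last joint's range is limited). The gripper opens to 85 mm and grips with 20 to 120 N. Pads are 22 mm wide; open, the fingers measure 114 mm over their backs; the gripper's body (76 mm by 85 mm) begins 54 mm behind the grasp point. The pads swing forward as they close: fully open they stand 13 mm farther back than shut.
Start: joints at [-1.473, 0.15, 1.437, -0, 1.554, -0.134], TCP at [0.132, -0.56, 0.231] pointing down, gripper open.
Joint ranges: [-2.8, 2.8], [-0.68, 2.1], [0.12, 2.68], [-1.39, 4.53], [0.16, 2.79], [-2.81, 2.81]. Speed limits (rad/s): [1.89, 1.89, 2.22, 3.01, 3.01, 3.01].

INTERFACE

Orientations are given as a 3x3 rotation matrix whose columns are the frame's x, y, z axes.
In Python, from bench import ctrl, eyes, finish_job, finder gives the robot as it stands.
- The arm moves only by the tool servo_tool, never from a script. Its argument "increments" is a list of rows, each an object with "delta_pos": the shift along the tool's x, y, z in mm, a list of three; "twist": the turn, a rotation vector about the tool's x, y, z in degrees, a list of three; "jaw": the finger opening in mm, from 0 to 85.4. In form: [{"delta_pos": [x, y, z], "twist": [wx, wy, wz], "jaw": jaw}, ...]. A call has 1 to 20 rows; each row is the pose to reach, as a shift and turn from the pose commanded when the call began, along the tool's axes at that moment; what a row does not reach only later rows make up. A row lasts 1/10 s, in which the tool goes at most 50 mm and 8.59 degrees, less where a joint would pass 70% of its speed; a pose out of reach is approached as far as the arm can. A call with a gripper value outside its range is refused whole. The fingers move at their own pace and stop on an object; "squeeze" is the grip in N (left out, the last holds). Time passes only in rows, so rows that repeat a pose let the fingers close. It gives the time, the measured TCP pose, the force and the opening at its end, in the units of the state.
- ctrl.read_state(): the state, without advancing time (a new reading comes with each control period).
- eyes.capture(name): name is "scene" or "top" or "wrist"; returns (picture, depth): 420x560x3 uint8, red, green, blue; 420x560 float32, m along the optical axis (not along the pixel's ray), 0 where there is no reading.
- eyes.camera_info(name): a dict with "fovy" (degrees; the focal length in pixels is half the picture's height over the tangent of half this angle, whatever the lens; pixels are square), "cx", "cy" (the principal point, pixels), "eye" and "orientation" of the camera in the world. Camera axes: x right, y up, looking along -z (the intrinsics and any distortion apply to the point x, -y, -z); pixel columns grow to the right and rows downward; lengths in m; the calibration is good to about 2 mm. A picture is of the moment at which its call begins: read the wrist's pose just before it. camera_info takes no time and is no camera call; for the wrist camera it gives the pose at the moment of the call.
- finish_job(): hands the job in, once; it reports no verdict.
Trained networks look in the newest picture that a camera, given by its name, has taken for a name from the list of things; names that differ only in an ending like _2 or _b are one class to them, and where a whole thing is asked for, a point or a joint stands for the part that bears it (a point fixed in the world has none). Each returns a list of dicts, best first, with "score" (0 to 1); they miss things now and then, are a little off and sometimes report something else, mostly with a low value. They report only what shows in the picture. A call takes as long as a camera call. They do not tell look-alikes from the thing itself.
- finder.spot_in(camera, name): "box" ([centre column, centre row, width, height] in pixels, round what is visible of it).
The state is a dict: "clock": time; "joint_pos": joint angles; "qvel": joint speeds; "effort": joint torques, N m; "tool_pos": TCP position; "orientation": TCP orientation; "wrist_force": force on the tool from outside, world axes, zero at the start; "torque": the same for the moment, N m; "opening": finger opening in m.
Only numpy, scipy, OpenCV 4.12 (cv2) and the standard library are available. Lean on these libraries where they do the work, as an engineer would, in place of code of your own. Each camera call takes 0.05 s, during which the arm holds its last target.

TASK

Get the sloped sanding stand ready: first take the cork sanding block off it and put the block in the small wooden tray. Then lay the plywood board with the grip bar on the slope, groove end uphill, slide it up under both spring clips until they snap down into its groove, and finally swing the latch fully across behind the board's lower edge. Let go of everything and leave the paint tin, the jar and the plain plywood offcut where they are.

Things in the scene. Friction and masses are not known exactly. Their poses are not given: they have to be found in the camera images.
- bed: wooden bed of the fixed sanding stand, 245 mm long up the slope, 180 mm wide, sloped 25 degrees, rising away from the robot, lower edge 35 mm above the table. Bed frame: origin at the middle of the lower edge of its face, x up the slope, y left, z square off the face. Bed coordinates elsewhere are in this frame.
- home (a point): point on the bed at x = 125, y = 0, z = 25 mm: where the centre of the board's bar is when the board is fully home. Side rails 12 mm high, inner faces at bed y = +-59 mm, run from bed x = 100 to 220 mm, with flared mouths from x = 73 to 100; a top stop (y within +-22 mm, 14 mm high) has its face at x = 202 mm, which the board's +x edge meets at bar x = 127
- clip_left_nose (a point): lowest point of the left steel-strip spring clip's nose; unloaded at bed x = 175, y = 35, z = 2 mm. Clip 12 mm wide, hinged at bed x = 225, z = 8 mm, arched 25 mm high behind the nose; an upturned toe reaches from the nose downhill to bed x = 150, z = 17 mm, so a board edge pushed uphill lifts it
- clip_right_nose (a point): the same point of the right clip, at bed y = -35 mm
- clip_left (a joint): left clip's angle: 0 = down on the empty bed, about 0.14 = riding on the board's 9 mm thickness, about 0.04 = snapped down in the board's groove. The spring presses the nose with about 1.5 N; pushing the board under both clips takes 4 to 15 N
- clip_right (a joint): right clip's angle, same meaning
- board_bar (a point): centre of the upright grip bar (14 mm thick in x, 50 long in y, 32 high) of the loose plywood board, 0.25 kg, 120 (x) by 110 (y) by 9 mm, axes the board's. Board underside 25 mm below this point, top face 16 below, board centre 15 mm ahead (+x). A groove 22 mm wide, 5 deep runs across the face 18 mm from its rounded +x edge. Starts flat on the table, +x roughly away from the robot
- block_mid (a point): centre of the loose cork sanding block, 40 mm (its x) by 70 mm (its y) by 36 mm high (z), 80 g; it starts lying flat on the bed, its centre at about bed x = 95, z = 18 mm, its x up the slope
- tray: shallow open dark-wood tray, fixed to the table, 120 mm (x) by 140 mm (y), walls 22 mm high and 5 mm thick; origin at the centre of its underside, floor 5 mm above that
- latch_pivot (a point): pivot of the latch on the bed's lower right, at bed x = 70, y = -75, z = 3 mm; the latch turns about the bed's z axis through it
- latch_peg (a point): middle of the upright wooden peg of the latch, 14 mm across, standing 32 mm above the flat steel latch arm (arm 13 mm wide, its top 12 mm above the bed face); the peg's middle is 70 mm from the pivot and 28 mm above the bed face, its axis square to the bed
- latch (a joint): latch angle, rad: 0 = arm points straight down the slope (open), negative = swung outwards (to the right), 1.57 = across the bed to the left (closed, just behind the board's lower edge; stop at 1.6). Peg at bed x = 70 - 70 cos q, y = -75 + 70 sin q mm. Stays where left; moves with about 1 N at the peg
- tin: bystander, not to be moved: round steel paint tin, 90 mm across, 100 mm high
- jar: bystander, not to be moved: small screw-lid jar, 60 mm across, 70 mm high
- offcut: bystander, not to be moved: plain plywood offcut 100 x 80 x 9 mm, no bar and no groove
There are look-alikes about, which are no part of the job. There is more than one size of the part that bears block_mid; the job needs the largest.

How it is judged:
On the way, in this order (a step that is already met when the one before it is completed fails the run):
1. the sanding block lies in the tray, let go (x of block_mid in the frame of tray between -0.05 and 0.05 m and y of block_mid in the frame of tray between -0.06 and 0.06 m and z of block_mid in the frame of tray below 0.05 m and linear speed of block below 0.03 m/s and contact force between the fingers and block below 0.1 N), for 0.1 s.
2. the board's upper edge has gone under both clips, which ride up on it (value of joint each of clip_left, clip_right above 0.09 rad and x of board_bar in the frame of bed above 0.09 m), for 0.02 s.
3. the board is fully home and both clips have snapped down into its groove (x of board_bar in the frame of bed between 0.119 and 0.1295 m and y of board_bar in the frame of bed between -0.006 and 0.006 m and z of board_bar in the frame of bed between 0.021 and 0.029 m and angle between the z axis of board_bar and the z axis of bed, either way round below 0.05 rad and value of joint clip_left between 0.015 and 0.08 rad and value of joint clip_right between 0.015 and 0.08 rad), for 0.1 s.
4. the latch is swung fully across behind the board (value of joint latch above 1.45 rad), for 0.1 s.
At the end, for the whole second after the job is handed in: Block at rest in the tray (centre within 50 mm in x, 60 mm in y of its middle). Board flush on the bed (0.05 rad), bar at bed x 119 to 129.5 mm, y within 6 mm, both clips snapped into its groove (0.015 to 0.08 rad). Latch past 1.45 rad. All let go and at rest (all of step 3 and x of block_mid in the frame of tray between -0.05 and 0.05 m and y of block_mid in the frame of tray between -0.06 and 0.06 m and z of block_mid in the frame of tray below 0.05 m and value of joint latch above 1.45 rad and linear speed of each of block, board below 0.02 m/s); the robot touches nothing.
It fails at once if the tin, the jar or the offcut is pushed more than 30 mm (distance of any of tin, jar, offcut from where it was at the start of the episode above 0.03 m).
It also fails if it takes over 64 s, if anything falls off the work surface, if the arm or the gripper's body presses on something with over 40 N, if the wrist force passes 120 N, or if a joint passes its speed limit or range.

## Working session

There is one attempt and no reset: what is moved stays moved. The work goes in short steps, Python scripts to look and compute and a tool call to move; the robot and the scene stay as the last step left them, time stands still between calls to the robot, and variables do not carry over. Pictures are saved under pics/ and viewed, and the job is handed in when it is done.

Besides the shell and the picture viewer there is one more tool, called after "Emit:" as name(argument=value, ...), one argument or row to a line, values as JSON. servo_tool: Moves the arm, as the interface text tells. Its arguments: {"type":"object","properties":{"increments":{"type":"array","items":{"type":"object","properties":{"delta_pos":{"type":"array","items":{"type":"number"}},"twist":{"type":"array","items":{"type":"number"}},"jaw":{"type":"number"}}}},"squeeze":{"type":"number"}},"required":["increments"]}

```bash
ls; mkdir -p pics; cat > h.py <<'E'
import numpy as np, cv2
from bench import ctrl, eyes, finder
def cap(n,save=None):
    ci=eyes.camera_info(n); im,d=eyes.capture(n)
    if save: cv2.imwrite('pics/'+save, im[:,:,::-1])
    return im,d,ci
def pts(d,ci):
    H,W=d.shape; f=H/2/np.tan(np.radians(ci['fovy'])/2)
    u,v=np.meshgrid(np.arange(W),np.arange(H))
    P=np.stack([(u-ci['cx'])/f*d,-(v-ci['cy'])/f*d,-d],-1)
    return P@np.array(ci['orientation']).T+np.array(ci['eye'])
def proj(p,ci,H=420):
    f=H/2/np.tan(np.radians(ci['fovy'])/2)
    q=(np.atleast_2d(p)-np.array(ci['eye']))@np.array(ci['orientation'])
    return np.stack([ci['cx']+f*q[:,0]/-q[:,2], ci['cy']-f*q[:,1]/-q[:,2]],-1)
E
python3 - <<'E'
from h import *
np.set_printoptions(precision=4,suppress=True)
for n in ['scene','top']:
    im,d,ci=cap(n,n+'0.png'); print(n,ci)
    np.savez(n+'0.npz',im=im,d=d,P=pts(d,ci))
    for t in ['bed','board_bar','block_mid','tray','latch_peg','tin','jar','offcut']:
        try: print(t,[( [round(x) for x in r['box']],round(r['score'],2)) for r in finder.spot_in(n,t)])
        except Exception as e: print(t,e)
print(ctrl.read_state())
E
```

```text
pics
scene {'fovy': 50.27389386250472, 'cx': 277.9565745206587, 'cy': 212.03621279131085, 'eye': array([1.1932, 0.5299, 0.6794]), 'orientation': array([[-0.6459, -0.4288,  0.6317],
       [ 0.7632, -0.3834,  0.5202],
       [ 0.0191,  0.818 ,  0.5748]])}
bed [([250, 220, 128, 58], 0.74), ([264, 217, 37, 26], 0.66)]
board_bar [([209, 186, 54, 28], 0.63), ([263, 215, 39, 27], 0.43)]
block_mid [([266, 214, 35, 27], 0.96), ([304, 210, 23, 13], 0.64), ([321, 274, 17, 25], 0.56), ([371, 370, 70, 61], 0.47)]
tray [([418, 313, 87, 68], 0.68)]
latch_peg []
tin [([286, 317, 52, 72], 0.79)]
jar [([148, 217, 26, 41], 0.56), ([266, 215, 35, 29], 0.33)]
offcut [([370, 369, 66, 63], 0.77)]
top {'fovy': 55.94479969355298, 'cx': 283.037232467978, 'cy': 209.09621454585994, 'eye': array([0.4998, 0.0036, 0.9188]), 'orientation': array([[-0.0249,  0.9968, -0.0756],
       [-0.9995, -0.0261, -0.0148],
       [-0.0168,  0.0752,  0.997 ]])}
bed [([306, 193, 95, 130], 0.88)]
board_bar [([435, 246, 49, 58], 0.87)]
block_mid [([300, 206, 30, 28], 0.8), ([229, 207, 19, 21], 0.79), ([309, 284, 22, 16], 0.54)]
tray [([324, 165, 10, 38], 0.6), ([137, 232, 69, 62], 0.58), ([292, 160, 9, 38], 0.44), ([209, 131, 46, 48], 0.26)]
latch_peg [([335, 240, 5, 40], 0.68)]
tin [([208, 131, 47, 48], 0.78)]
jar [([413, 143, 31, 34], 0.75)]
offcut [([141, 158, 34, 44], 0.95), ([336, 238, 6, 40], 0.63)]
{'clock': 0.9, 'joint_pos': array([-1.473 ,  0.1505,  1.4374, -0.    ,  1.5538, -0.134 ]), 'qvel': array([-0.0007, -0.0005, -0.001 , -0.001 ,  0.0002,  0.0005]), 'effort': array([ -0.001 , -71.2794, -57.1047,  -0.0004,   0.0017,   0.    ]), 'tool_pos': array([ 0.1321, -0.5596,  0.2313]), 'orientation': array([[ 0.9733,  0.2297, -0.    ],
       [ 0.2297, -0.9733,  0.0001],
       [ 0.    , -0.0001, -1.    ]]), 'wrist_force': array([ 1.064 ,  0.0501, -0.1135]), 'torque': array([-0.0313, -0.0432, -0.0087]), 'opening': 0.08559789165131589}
```

View pics/top0.png

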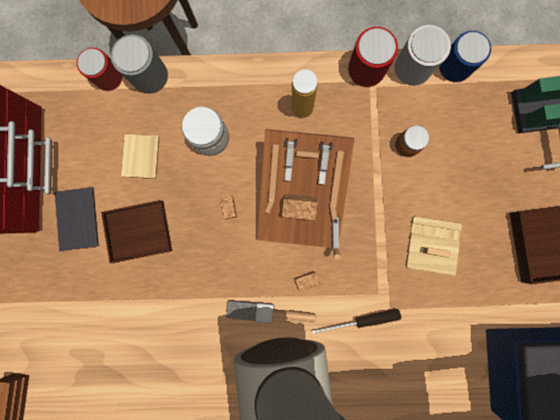

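View pics/scene0.png

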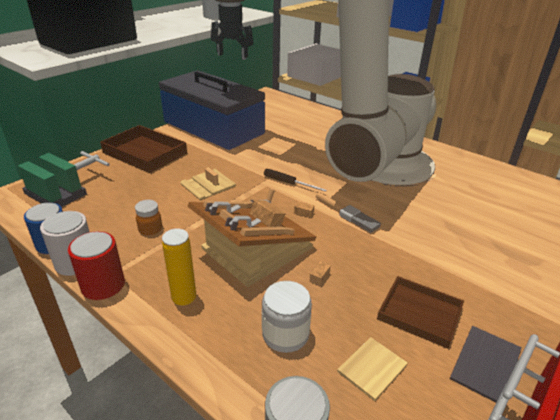

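```bash
python3 - <<'E'
from h import *
np.set_printoptions(precision=4,suppress=True)
z=np.load('top0.npz'); P=z['P']; im=z['im']
c=im[110:310,60:500]; 
cv2.imwrite('pics/top_bed.png',cv2.resize(im[120:300,210:370],None,fx=3.3,fy=3.3,interpolation=cv2.INTER_CUBIC)[:,:,::-1])
cv2.imwrite('pics/top_board.png',cv2.resize(im[200:290,390:480],None,fx=6,fy=6,interpolation=cv2.INTER_CUBIC)[:,:,::-1])
for n,(u,v) in dict(block=(300,208),s1=(228,207),s2=(307,282),tray=(137,232),tray2=(540,245),board=(425,262),bar=(433,252),peg=(337,252),tin=(204,117),jar=(415,133),off=(141,157),table=(250,270)).items(): print(n,P[v,u])
# bed plane fit
m=np.zeros(P.shape[:2],bool); m[135:240,262:345]=1
Q=P[m]; Q=Q[(Q[:,2]>0.02)]
best=None; rng=np.random.default_rng(0)
for i in range(2000):
    a=Q[rng.choice(len(Q),3,False)]; n=np.cross(a[1]-a[0],a[2]-a[0]); l=np.linalg.norm(n)
    if l<1e-6: continue
    n/=l; k=(abs((Q-a[0])@n)<.0015).sum()
    if best is None or k>best[0]: best=(k,n,a[0])
k,n,a=best; In=Q[abs((Q-a)@n)<.002]; c=In.mean(0); n=np.linalg.svd(In-c)[2][2]; n*=np.sign(n[2])
print(k,len(Q),n,np.degrees(np.arccos(n[2])),np.degrees(np.arctan2(n[1],n[0])),c)
for y in range(125,250,6): print(y,' '.join('%4d'%(1000*P[y,x,2]) for x in range(250,362,6)))
E
```

```text
block [ 0.5624 -0.0191  0.1107]
s1 [0.5757 0.1421 0.0239]
s2 [ 0.4026 -0.0326  0.0227]
tray [0.5246 0.3569 0.0069]
tray2 [ 0.4718 -0.5646  0.0069]
board [ 0.4401 -0.3009  0.0127]
bar [ 0.4634 -0.3092  0.0432]
peg [ 0.4695 -0.0962  0.0716]
tin [0.7615 0.1781 0.102 ]
jar [ 0.7219 -0.2739  0.0719]
off [0.6995 0.3463 0.0113]
table [ 0.4305  0.0971 -0.0012]
4327 8532 [-0.4192  0.0532  0.9063] 24.994957573757272 172.76650608042723 [ 0.6038 -0.0239  0.0908]
125    3    1    1    4    5    2    1    0    4    0    1    2    1    2    0    1    2    2    1
131    2    1    1  138  141  136  128    4    0    3    0    4    3    3    0    3    1    2    0
137    5    1    3  136  134  135  135  136  137  136  137  139  138  139  141  137  130    1    4
143    1    3    1  127  128  130  151  140  133  131  131  132  148  132  133  134  135  136    0
149    0    1    0  122  136  123  125  148  126  126  127  127  145  144  129  128  129  128    1
155    0    4    3  119  132  118  120  145  135  136  136  137  123  145  124  137  125  126    1
161    2    0    3  113  127  116  117  139  117  1
[... 733 characters left out ...]
 0    0
209    2    1   67   80   65   70  110  110  108  110  108  109   70   75   87   74    1    0    0
215    1    4   61   64   66   63  103  103  102  103  105  102   71   71   81   70    2    1    5
221    0   -1   57   58   59   59   61   58   60   62   61   61   59   61   74   60    2    2    2
227    2    3   53   48   51   51   53   53   54   53   55   57   55   58   73   57    0    1    3
233    5    2   45   42   43   44   47   48   46   47   50   47   47   52   65   50    1    3    0
239    1   -1   37   38   38   41   41   39   43   42   45   44   41   47   61    0    6    1    0
245    5    0    0    0    1    2    1    3    2    2   36   39   38   38   53    1    3    2   -1
```

View pics/top_bed.png

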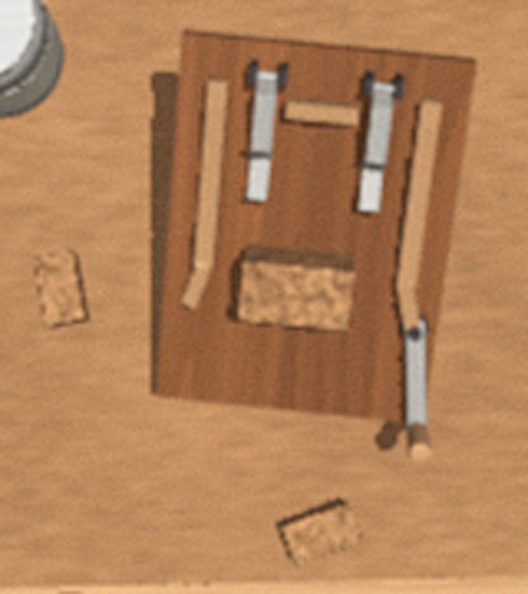

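View pics/top_board.png

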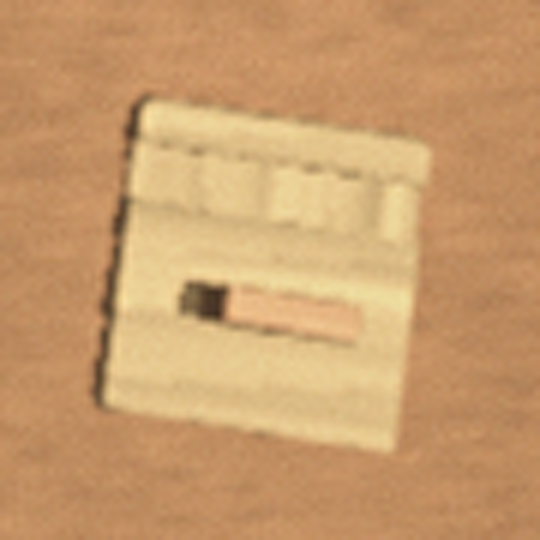

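```bash
cat > fit.py <<'E'
from h import *
np.set_printoptions(precision=4,suppress=True)
z=np.load('top0.npz'); P=z['P']; im=z['im']; ci=eyes.camera_info('top')
def rayplane(u,v,p0,n):
    f=210/np.tan(np.radians(ci['fovy'])/2)
    d=np.stack([(u-ci['cx'])/f,-(v-ci['cy'])/f,-np.ones_like(u,dtype=float)],-1)@np.array(ci['orientation']).T
    e=np.array(ci['eye']); t=((p0-e)@n)/(d@n); return e+t[...,None]*d
V,U=np.mgrid[0:420,0:560]
# bed
n=np.array([-0.4192,0.0532,0.9063]);c=np.array([0.6038,-0.0239,0.0908])
res=(P-c)@n
# mask of bed at plane
Q=rayplane(U,V,c,n)
m=(abs(res)<.006)&(P[...,2]>.028)&(U>240)&(U<370)&(V>115)&(V<260)
q=Q[m]; zz=res[m]; 
uv=np.stack([U[m],V[m]],-1)
rect=cv2.minAreaRect(cv2.convexHull(uv.astype(np.float32)))
ex=np.cross(np.cross(n,[1,-.127,0]),n); 
def frame(psi):
    x=np.array([np.cos(psi),np.sin(psi),0]); x-=x@n*n; x/=np.linalg.norm(x); return x,np.cross(n,x)
# orientation from edges: left/right edge per row
from scipy.optimize import minimize_scalar
def ext(psi):
    x,y=frame(psi); a=(q-c)@x; b=(q-c)@y
    return a,b
def edges(a,b):
    # per-bin extrema
    L=[];R=[];T=[];B=[]
    for lo in np.arange(-.09,.09,.01):
        s=(a>lo)&(a<lo+.01)
        if s.sum()>20: L.append((lo,b[s].max()));R.append((lo,b[s].min()))
    for lo in np.arange(-.075,.075,.01):
        s=(b>lo)&(b<lo+.01)
        if s.sum()>20: T.append((lo,a[s].max()));B.append((lo,a[s].min()))
    return [np.array(k) for k in (L,R,T,B)]
for psi in np.radians([-7.2,-6,-5]):
    a,b=ext(psi); E=edges(a,b)
    print(np.degrees(psi),[ (np.degrees(np.polyfit(e[:,0],e[:,1],1)[0]).round(2), np.median(e[:,1]).round(4)) for e in E])
E
python3 fit.py
```

```text
-7.2 [(np.float64(0.0), np.float64(0.0848)), (np.float64(-0.2), np.float64(-0.0945)), (np.float64(0.04), np.float64(0.1168)), (np.float64(0.29), np.float64(-0.1285))]
-6.000000000000001 [(np.float64(-1.39), np.float64(0.0848)), (np.float64(-1.34), np.float64(-0.0943)), (np.float64(1.55), np.float64(0.1169)), (np.float64(1.37), np.float64(-0.128))]
-5.0 [(np.float64(-2.49), np.float64(0.0847)), (np.float64(-2.58), np.float64(-0.0944)), (np.float64(2.46), np.float64(0.1166)), (np.float64(2.31), np.float64(-0.1284))]
```

```bash
cat >> fit.py <<'E'
print('-----')
x,y=frame(np.radians(-7.2)); O=c-.1284*x-.00485*y
Rb=np.stack([x,y,n],-1); print('bed O',O,'\n',Rb)
np.savez('bed.npz',O=O,R=Rb)
B=lambda p:(np.asarray(p)-O)@Rb
# things above bed
bp=B(P)
def seg(mask,name):
    k=cv2.connectedComponentsWithStats(mask.astype(np.uint8))
    return k
# block top
s=(abs(bp[...,2]-.036)<.005)&(abs(bp[...,1])<.07)&(bp[...,0]>.05)&(bp[...,0]<.14)
Qb=B(rayplane(U,V,O+n*.036,n))
a=Qb[s]; r=cv2.minAreaRect((a[:,:2]*1000).astype(np.float32)); print('block bed',r,np.median(a,0),s.sum())
s=(bp[...,2]>.038)&(bp[...,1]<-.04)&(bp[...,0]<.05)&(bp[...,0]>-.05)&(P[...,2]>.05)
Qp=B(rayplane(U,V,O+n*.044,n)); print('peg top',Qp[s].mean(0),s.sum(),bp[s].mean(0))
# clips noses? rails
# board top
up=np.array([0,0,1.])
s=(P[...,2]>.005)&(P[...,2]<.02)&(U>400)&(U<470)&(V>210)&(V<280)
k=cv2.morphologyEx(s.astype(np.uint8),cv2.MORPH_OPEN,np.ones((3,3)))>0
Qt=rayplane(U,V,up*.009,up)[k]; r=cv2.minAreaRect((Qt[:,:2]*1000).astype(np.float32)); print('board',r,Qt.mean(0))
s=(P[...,2]>.03)&(U>410)&(U<460)&(V>230)&(V<270)
Qt=rayplane(U,V,up*.041,up)[s]; r=cv2.minAreaRect((Qt[:,:2]*1000).astype(np.float32)); print('bar',r,Qt.mean(0),s.sum())
for nm,(u0,u1,v0,v1,h,lo) in dict(tray=(95,180,190,275,.022,.014),tray2=(500,560,195,300,.022,.014),off=(115,165,130,185,.009,.005)).items():
    s=(P[...,2]>lo)&(P[...,2]<.05)&(U>u0)&(U<u1)&(V>v0)&(V<v1)
    s=cv2.morphologyEx(s.astype(np.uint8),cv2.MORPH_OPEN,np.ones((2,2)))>0
    Qt=rayplane(U,V,up*h,up)[s]; r=cv2.minAreaRect((Qt[:,:2]*1000).astype(np.float32)); print(nm,r)
for b in [(0,0),(0,90),(0,-90),(245,90),(245,-90)]: print(b,proj(O+Rb@np.array([b[0]/1e3,b[1]/1e3,0]),ci))
vis=cv2.resize(im[110:270,220:380],None,fx=4,fy=4,interpolation=cv2.INTER_CUBIC)[:,:,::-1].copy()
def dr(p,col):
    w=(proj(O+Rb@np.array(p)/1e3,ci)[0]-[220,110])*4+1.5
    cv2.circle(vis,(int(w[0]),int(w[1])),3,col,-1)
for p in [(0,0,0),(0,90,0),(0,-90,0),(245,90,0),(245,-90,0),(100,59,12),(220,59,12),(100,-59,12),(220,-59,12),(73,-75,12)]: dr(p,(0,0,255))
for p in [(175,35,2),(175,-35,2),(150,35,17),(150,-35,17),(225,35,8),(225,-35,8),(202,22,14),(202,-22,14)]: dr(p,(255,0,0))
for p in [(70,-75,12),(0,-75,44),(0,-75,28)]: dr(p,(0,255,0))
cv2.imwrite('pics/overlay.png',vis)
E
python3 fit.py | sed -n '/-----/,$p'
```

```text
-----
bed O [ 0.4877 -0.0141  0.0365] 
 [[ 0.8992  0.1253 -0.4192]
 [-0.1135  0.9921  0.0532]
 [ 0.4225 -0.0003  0.9063]]
block bed ((96.0405044555664, 4.9670867919921875), (69.67003631591797, 41.189353942871094), 89.93314361572266) [0.0961 0.0048 0.036 ] 637
peg top [-0.3763 -0.1127  0.044 ] 312 [-0.0263 -0.054   0.3687]
board ((476.9578552246094, -325.0046691894531), (111.61836242675781, 119.77031707763672), 79.66171264648438) [ 0.4719 -0.3238  0.009 ]
bar ((466.5025634765625, -314.10888671875), (105.11627197265625, 81.4505844116211), 86.33827209472656) [ 0.4636 -0.3196  0.041 ] 166
tray ((523.3028564453125, 351.24090576171875), (119.82696533203125, 142.86761474609375), 9.845769882202148)
tray2 ((468.1982727050781, -559.8764038085938), (163.17031860351562, 103.96092987060547), 5.678258419036865)
off ((699.1773071289062, 346.4496765136719), (81.52271270751953, 101.62731170654297), 85.72195434570312)
(0, 0) [[297.8241 244.1476]]
(0, 90) [[257.5909 240.0601]]
(0, -90) [[338.2594 248.2555]]
(245, 90) [[265.0454 129.8108]]
(245, -90) [[354.6451 138.2945]]
```

View pics/overlay.png

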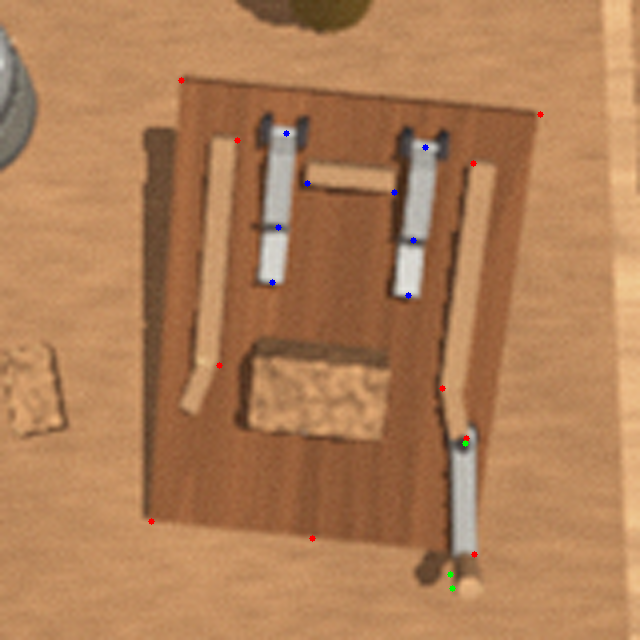

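```bash
cat >> fit.py <<'E'
print('=====')
O[2]=.0355
B=lambda p:(np.asarray(p)-O)@Rb
t=B(rayplane(np.array([337.2]),np.array([256.2]),O+n*.044,n)); print('peg',t, 'q',np.arctan2(t[0][1]+.075,.07-t[0][0]))
s=(P[...,2]>.03)&(P[...,2]<.06)&(U>415)&(U<452)&(V>240)&(V<264)
s=cv2.morphologyEx(s.astype(np.uint8),cv2.MORPH_OPEN,np.ones((2,2)))>0
Qt=rayplane(U,V,up*.041,up)[s]; r=cv2.minAreaRect((Qt[:,:2]*1000).astype(np.float32)); print('bar',r,Qt.mean(0),s.sum())
np.savez('bed.npz',O=O,R=Rb)
E
python3 fit.py | sed -n '/=====/,$p'
cat > plan.py <<'E'
from h import *
from scipy.spatial.transform import Rotation as R
import json,sys
np.set_printoptions(precision=4,suppress=True)
b=np.load('bed.npz'); O=b['O']; Rb=b['R']
def bed(x,y,z): return O+Rb@(np.array([x,y,z])/1000)
Rg=np.stack([Rb[:,1],Rb[:,0],-Rb[:,2]],-1)   # tool over bed: x=bed y, y=bed x, z=-bed z
def flat(az):  # tool z down, tool y along azimuth az deg
    a=np.radians(az); y=np.array([np.cos(a),np.sin(a),0]); z=np.array([0,0,-1.]); return np.stack([np.cross(y,z),y,z],-1)
def load():
    j=json.load(open('cmd.json')); return np.array(j['p']),np.array(j['R'])
def save(p,Rm): json.dump(dict(p=list(p),R=[list(r) for r in Rm]),open('cmd.json','w'))
def rel(p,Rm,p0,R0):
    return (R0.T@(p-p0)*1000).round(1), np.degrees(R.from_matrix(R0.T@Rm).as_rotvec()).round(2)
def applied(dp,tw):
    p,Rm=load(); save(p+Rm@np.array(dp)/1000, Rm@R.from_rotvec(np.radians(tw)).as_matrix())
E
python3 - <<'E'
from plan import *
s=ctrl.read_state(); save(s['tool_pos'],s['orientation'])
p,Rm=load()
for q in [bed(96,5,75),bed(96,5,8)]: print(q,rel(q,Rg,p,Rm))
print(rel(bed(96,5,8),Rg,bed(96,5,75),Rg))
E
```

```text
=====
peg [[ 0.0024 -0.0844  0.044 ]] q -0.13757706137480466
bar ((460.4624328613281, -323.02783203125), (52.499820709228516, 14.001834869384766), 79.82412719726562) [ 0.4605 -0.323   0.041 ] 154
[ 0.5432 -0.0161  0.144 ] (array([ 525. , -434.5,   87.3]), array([-21.85,  15.14, -68.36]))
[ 0.5713 -0.0196  0.0833] (array([ 551.6, -424.6,  148. ]), array([-21.85,  15.14, -68.36]))
(array([ 0.,  0., 67.]), array([-0.,  0., -0.]))
```

```bash
python3 - <<'E'
from plan import *
p,Rm=load()
print(rel(bed(96,5,95),Rg,p,Rm))
E
```

```text
(array([ 517.1, -437.5,   69.2]), array([-21.85,  15.14, -68.36]))
```

Emit:
servo_tool(
  increments=[
    {"delta_pos": [517, -437.5, 69], "twist": [-21.9, 15.1, -68.4], "jaw": 70},
    {"delta_pos": [517, -437.5, 69], "twist": [-21.9, 15.1, -68.4], "jaw": 70},
    {"delta_pos": [517, -437.5, 69], "twist": [-21.9, 15.1, -68.4], "jaw": 70},
    {"delta_pos": [517, -437.5, 69], "twist": [-21.9, 15.1, -68.4], "jaw": 70},
    {"delta_pos": [517, -437.5, 69], "twist": [-21.9, 15.1, -68.4], "jaw": 70},
    {"delta_pos": [517, -437.5, 69], "twist": [-21.9, 15.1, -68.4], "jaw": 70},
    {"delta_pos": [517, -437.5, 69], "twist": [-21.9, 15.1, -68.4], "jaw": 70},
    {"delta_pos": [517, -437.5, 69], "twist": [-21.9, 15.1, -68.4], "jaw": 70},
    {"delta_pos": [517, -437.5, 69], "twist": [-21.9, 15.1, -68.4], "jaw": 70},
    {"delta_pos": [517, -437.5, 69], "twist": [-21.9, 15.1, -68.4], "jaw": 70},
    {"delta_pos": [517, -437.5, 69], "twist": [-21.9, 15.1, -68.4], "jaw": 70},
    {"delta_pos": [517, -437.5, 69], "twist": [-21.9, 15.1, -68.4], "jaw": 70},
    {"delta_pos": [517, -437.5, 69], "twist": [-21.9, 15.1, -68.4], "jaw": 70},
    {"delta_pos": [517, -437.5, 69], "twist": [-21.9, 15.1, -68.4], "jaw": 70},
    {"delta_pos": [517, -437.5, 69], "twist": [-21.9, 15.1, -68.4], "jaw": 70},
    {"delta_pos": [517, -437.5, 69], "twist": [-21.9, 15.1, -68.4], "jaw": 70},
  ],
)

```text
clock: 2.5
tool_pos: [0.5349, -0.0135, 0.1619]
orientation: [[0.121, 0.9, 0.419], [0.993, -0.11, -0.053], [-0.001, 0.422, -0.907]]
wrist_force: [-0.4, -0.6, 0.3]
opening: 0.0699
```

```bash
python3 - <<'E'
from plan import *
applied([517,-437.5,69],[-21.9,15.1,-68.4])
p,Rm=load(); s=ctrl.read_state(); print(p-s['tool_pos'],np.abs(Rm-s['orientation']).max())
im,d,ci=cap('wrist','w1.png'); P=pts(d,ci); bp=(P-O)@Rb
m=(abs(bp[...,2]-.036)<.005)&(abs(bp[...,0]-.096)<.035)&(abs(bp[...,1])<.06)
a=bp[m]; print(m.sum(),np.median(a,0), a.min(0),a.max(0)); print('blk',cv2.minAreaRect((a[:,:2]*1000).astype(np.float32)))
m=(abs(bp[...,2])<.008); print('bed plane z',np.median(bp[m],0))
E
```

```text
[-0.0002 -0.0016  0.0004] 0.0033581581419983297
6153 [0.0955 0.0099 0.0351] [ 0.0753 -0.0285  0.0311] [0.1154 0.0418 0.0375]
blk ((95.32564544677734, 6.670003890991211), (70.23893737792969, 40.12501907348633), 89.88202667236328)
bed plane z [ 0.0695  0.0312 -0.0008]
```

View pics/w1.png

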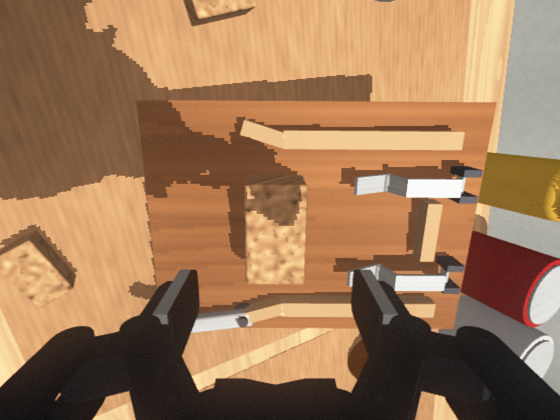

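Emit:
servo_tool(
  increments=[
    {"delta_pos": [0, 0, 45], "jaw": 70, "twist": [0, 0, 0]},
    {"delta_pos": [0, 0, 80], "jaw": 70, "twist": [0, 0, 0]},
    {"delta_pos": [0, 0, 85], "jaw": 70, "twist": [0, 0, 0]},
    {"delta_pos": [0, 0, 85], "jaw": 70, "twist": [0, 0, 0]},
    {"delta_pos": [0, 0, 85], "jaw": 30, "twist": [0, 0, 0]},
    {"delta_pos": [0, 0, 85], "jaw": 30, "twist": [0, 0, 0]},
    {"delta_pos": [0, 0, 85], "jaw": 30, "twist": [0, 0, 0]},
    {"delta_pos": [0, 0, 85], "jaw": 30, "twist": [0, 0, 0]},
    {"delta_pos": [0, 0, 85], "jaw": 30, "twist": [0, 0, 0]},
    {"delta_pos": [0, 0, 85], "jaw": 30, "twist": [0, 0, 0]},
  ],
  squeeze=30,
)

```text
clock: 3.55
tool_pos: [0.5706, -0.0201, 0.0873]
orientation: [[0.125, 0.898, 0.422], [0.992, -0.112, -0.055], [-0.002, 0.425, -0.905]]
wrist_force: [-8.2, -4.2, 9.7]
opening: 0.0395
```

```bash
python3 - <<'E'
from plan import *
applied([0,0,85],[0,0,0])
p,Rm=load(); s=ctrl.read_state(); print(p-s['tool_pos'],(s['tool_pos']-O)@Rb)
q=np.array([.523,.351,.12]); Rt=flat(9.85)
print(rel(q,Rt,p,Rm), rel(p-.1*Rm[:,2],Rm,p,Rm))
E
```

```text
[-0.0003  0.0004 -0.002 ] [0.0971 0.0045 0.0119]
(array([361.7, -69.7, -71.3]), array([ 24.82,   3.79, -16.73])) (array([  -0.,   -0., -100.]), array([0., 0., 0.]))
```

Emit:
servo_tool(
  increments=[
    {"delta_pos": [0, 0, -50], "twist": [0, 0, 0], "jaw": 30},
    {"delta_pos": [0, 0, -90], "twist": [0, 0, 0], "jaw": 30},
    {"delta_pos": [45, 0, -100], "twist": [6, 1, -4], "jaw": 30},
    {"delta_pos": [361.7, -69.7, -71.3], "twist": [24.8, 3.8, -16.7], "jaw": 30},
    {"delta_pos": [361.7, -69.7, -71.3], "twist": [24.8, 3.8, -16.7], "jaw": 30},
    {"delta_pos": [361.7, -69.7, -71.3], "twist": [24.8, 3.8, -16.7], "jaw": 30},
    {"delta_pos": [361.7, -69.7, -71.3], "twist": [24.8, 3.8, -16.7], "jaw": 30},
    {"delta_pos": [361.7, -69.7, -71.3], "twist": [24.8, 3.8, -16.7], "jaw": 30},
    {"delta_pos": [361.7, -69.7, -71.3], "twist": [24.8, 3.8, -16.7], "jaw": 30},
    {"delta_pos": [361.7, -69.7, -71.3], "twist": [24.8, 3.8, -16.7], "jaw": 30},
    {"delta_pos": [361.7, -69.7, -71.3], "twist": [24.8, 3.8, -16.7], "jaw": 30},
    {"delta_pos": [361.7, -69.7, -71.3], "twist": [24.8, 3.8, -16.7], "jaw": 30},
    {"delta_pos": [361.7, -69.7, -71.3], "twist": [24.8, 3.8, -16.7], "jaw": 30},
  ],
)

```text
clock: 4.85
tool_pos: [0.5232, 0.3502, 0.1208]
orientation: [[-0.17, 0.985, 0.001], [0.985, 0.17, 0.001], [0.0, 0.001, -1.0]]
wrist_force: [-0.1, 1.4, -0.4]
opening: 0.0392
```

Emit:
servo_tool(
  increments=[
    {"delta_pos": [0, 0, 45], "twist": [0, 0, 0], "jaw": 30},
    {"delta_pos": [0, 0, 85], "twist": [0, 0, 0], "jaw": 30},
    {"delta_pos": [0, 0, 98], "twist": [0, 0, 0], "jaw": 30},
    {"delta_pos": [0, 0, 101], "twist": [0, 0, 0], "jaw": 30},
    {"delta_pos": [0, 0, 101], "twist": [0, 0, 0], "jaw": 30},
    {"delta_pos": [0, 0, 101], "twist": [0, 0, 0], "jaw": 60},
    {"delta_pos": [0, 0, 101], "twist": [0, 0, 0], "jaw": 60},
    {"delta_pos": [0, 0, 101], "twist": [0, 0, 0], "jaw": 60},
    {"delta_pos": [0, 0, 101], "twist": [0, 0, 0], "jaw": 60},
    {"delta_pos": [0, 0, 60], "twist": [0, 0, 0], "jaw": 60},
    {"delta_pos": [0, 0, 10], "twist": [0, 0, 0], "jaw": 60},
    {"delta_pos": [0, 0, -40], "twist": [0, 0, 0], "jaw": 60},
    {"delta_pos": [0, 0, -40], "twist": [0, 0, 0], "jaw": 60},
  ],
)

```text
clock: 6.15
tool_pos: [0.5251, 0.3521, 0.1678]
orientation: [[-0.171, 0.985, 0.01], [0.985, 0.171, 0.005], [0.003, 0.011, -1.0]]
wrist_force: [-0.5, 0.4, 0.2]
opening: 0.0602
```

```bash
python3 - <<'E'
from plan import *
applied([361.7,-69.7,-71.3],[24.8,3.8,-16.7]);applied([0,0,-40],[0,0,0])
p,Rm=load(); s=ctrl.read_state(); print(p-s['tool_pos'],s['wrist_force'])
im,d,ci=cap('wrist','w2.png'); P=pts(d,ci)
m=(P[...,2]>.03)&(P[...,2]<.055)&(abs(P[...,0]-.523)<.07)&(abs(P[...,1]-.351)<.08)
a=P[m]; print(m.sum(), np.median(a,0),cv2.minAreaRect((a[:,:2]*1000).astype(np.float32)))
# next: board
Rt=flat(-10.2)
print(rel(np.array([.461,-.3228,.11]),Rt,p,Rm))
E
```

```text
[-0.0021 -0.0012 -0.0079] [-0.4503  0.4294  0.157 ]
3788 [0.5233 0.3562 0.0409] ((523.6845092773438, 353.61737060546875), (39.9597053527832, 69.89472961425781), 9.916580200195312)
(array([-653.3, -176. ,   49.7]), array([ 0.02, -0.02, 20.02]))
```

View pics/w2.png

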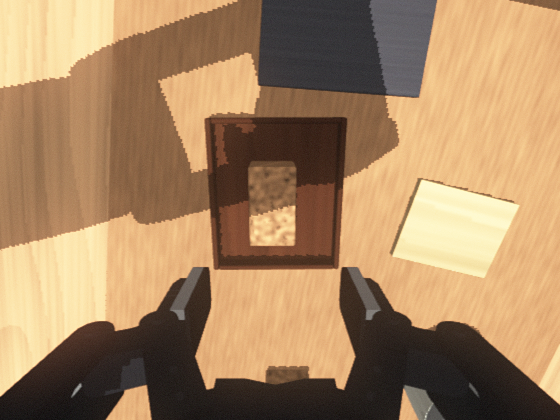

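Emit:
servo_tool(
  increments=[
    {"delta_pos": [-653, -176, 49.5], "twist": [0, 0, 20], "jaw": 50},
    {"delta_pos": [-653, -176, 49.5], "twist": [0, 0, 20], "jaw": 50},
    {"delta_pos": [-653, -176, 49.5], "twist": [0, 0, 20], "jaw": 50},
    {"delta_pos": [-653, -176, 49.5], "twist": [0, 0, 20], "jaw": 50},
    {"delta_pos": [-653, -176, 49.5], "twist": [0, 0, 20], "jaw": 50},
    {"delta_pos": [-653, -176, 49.5], "twist": [0, 0, 20], "jaw": 50},
    {"delta_pos": [-653, -176, 49.5], "twist": [0, 0, 20], "jaw": 50},
    {"delta_pos": [-653, -176, 49.5], "twist": [0, 0, 20], "jaw": 50},
    {"delta_pos": [-653, -176, 49.5], "twist": [0, 0, 20], "jaw": 50},
    {"delta_pos": [-653, -176, 49.5], "twist": [0, 0, 20], "jaw": 50},
    {"delta_pos": [-653, -176, 49.5], "twist": [0, 0, 20], "jaw": 50},
    {"delta_pos": [-653, -176, 49.5], "twist": [0, 0, 20], "jaw": 50},
    {"delta_pos": [-653, -176, 49.5], "twist": [0, 0, 20], "jaw": 50},
    {"delta_pos": [-653, -176, 49.5], "twist": [0, 0, 20], "jaw": 50},
    {"delta_pos": [-653, -176, 49.5], "twist": [0, 0, 20], "jaw": 50},
    {"delta_pos": [-653, -176, 49.5], "twist": [0, 0, 20], "jaw": 50},
  ],
)

```text
clock: 7.8
tool_pos: [0.4603, -0.3224, 0.1092]
orientation: [[0.178, 0.984, -0.001], [0.984, -0.178, 0.002], [0.002, -0.001, -1.0]]
wrist_force: [-0.1, 0.5, -0.3]
opening: 0.05
```

```bash
python3 - <<'E'
from plan import *
applied([-653,-176,49.5],[0,0,20])
p,Rm=load(); s=ctrl.read_state(); print(p-s['tool_pos'],p,s['wrist_force'])
im,d,ci=cap('wrist','w3.png'); P=pts(d,ci)
c=np.array([.461,-.3228])
r=np.hypot(*(P[...,:2]-c).transpose(2,0,1))
m=(P[...,2]>.03)&(P[...,2]<.055)&(r<.04); a=P[m]; print('bar',m.sum(), np.median(a,0),cv2.minAreaRect((a[:,:2]*1000).astype(np.float32)))
m=(P[...,2]>.006)&(P[...,2]<.013)&(r<.11); a=P[m]; print('board',m.sum(), np.median(a,0),cv2.minAreaRect((a[:,:2]*1000).astype(np.float32)))
E
```

```text
[ 0.0006 -0.      0.0011] [ 0.4609 -0.3225  0.1102] [-0.1087  0.4982 -0.2845]
bar 1477 [ 0.4642 -0.3182  0.0409] ((464.03363037109375, -320.7246398925781), (49.74644470214844, 13.776430130004883), 79.70719146728516)
board 15890 [ 0.4717 -0.315   0.009 ] ((478.2486572265625, -323.891845703125), (110.37368774414062, 119.85481262207031), 79.62782287597656)
```

View pics/w3.png

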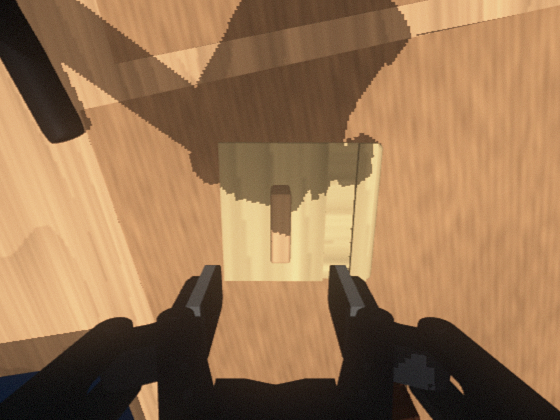

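Emit:
servo_tool(
  increments=[
    {"delta_pos": [1.7, 2.2, 45], "twist": [0, 0, 0], "jaw": 45},
    {"delta_pos": [1.7, 2.2, 80], "twist": [0, 0, 0], "jaw": 45},
    {"delta_pos": [1.7, 2.2, 95], "twist": [0, 0, 0], "jaw": 45},
    {"delta_pos": [1.7, 2.2, 95], "twist": [0, 0, 0], "jaw": 45},
    {"delta_pos": [1.7, 2.2, 95], "twist": [0, 0, 0], "jaw": 5},
    {"delta_pos": [1.7, 2.2, 95], "twist": [0, 0, 0], "jaw": 5},
    {"delta_pos": [1.7, 2.2, 95], "twist": [0, 0, 0], "jaw": 5},
    {"delta_pos": [1.7, 2.2, 95], "twist": [0, 0, 0], "jaw": 5},
    {"delta_pos": [1.7, 2.2, 95], "twist": [0, 0, 0], "jaw": 5},
    {"delta_pos": [1.7, 2.2, 95], "twist": [0, 0, 0], "jaw": 5},
    {"delta_pos": [1.7, 2.2, 95], "twist": [0, 0, 0], "jaw": 5},
  ],
  squeeze=60,
)

```text
clock: 8.95
tool_pos: [0.4642, -0.3217, 0.0172]
orientation: [[0.177, 0.984, 0.003], [0.984, -0.177, -0.002], [-0.001, 0.003, -1.0]]
wrist_force: [0.9, 2.2, 8.3]
opening: 0.0129
```

```bash
python3 - <<'E'
from plan import *
applied([1.7,2.2,95],[0,0,0])
p,Rm=load(); s=ctrl.read_state(); print(p-s['tool_pos'],p)
up=p+[0,0,.13]
print('up',rel(up,Rm,p,Rm))
print('over',rel(bed(20,0,95),Rg,p,Rm),bed(20,0,95))
print('low ',rel(bed(20,0,30),Rg,bed(20,0,95),Rg))
E
```

```text
[-0.0008  0.0006 -0.002 ] [ 0.4634 -0.3212  0.0152]
up (array([   0.,    0., -130.]), array([0., 0., 0.]))
over (array([ 305.4,  -52.3, -114.7]), array([-24.97,   0.62,  -2.94])) [ 0.4659 -0.0114  0.13  ]
low  (array([-0.,  0., 65.]), array([-0.,  0., -0.]))
```

Emit:
servo_tool(
  increments=[
    {"delta_pos": [0, 0, -40], "twist": [0, 0, 0], "jaw": 5},
    {"delta_pos": [0, 0, -80], "twist": [0, 0, 0], "jaw": 5},
    {"delta_pos": [0, 0, -120], "twist": [-5, 0, 0], "jaw": 5},
    {"delta_pos": [40, -6, -125], "twist": [-10, 0, -1], "jaw": 5},
    {"delta_pos": [305.5, -52.5, -115], "twist": [-25, 0.6, -3], "jaw": 5},
    {"delta_pos": [305.5, -52.5, -115], "twist": [-25, 0.6, -3], "jaw": 5},
    {"delta_pos": [305.5, -52.5, -115], "twist": [-25, 0.6, -3], "jaw": 5},
    {"delta_pos": [305.5, -52.5, -115], "twist": [-25, 0.6, -3], "jaw": 5},
    {"delta_pos": [305.5, -52.5, -115], "twist": [-25, 0.6, -3], "jaw": 5},
    {"delta_pos": [305.5, -52.5, -115], "twist": [-25, 0.6, -3], "jaw": 5},
    {"delta_pos": [305.5, -52.5, -115], "twist": [-25, 0.6, -3], "jaw": 5},
    {"delta_pos": [305.5, -52.5, -115], "twist": [-25, 0.6, -3], "jaw": 5},
    {"delta_pos": [305.5, -52.5, -115], "twist": [-25, 0.6, -3], "jaw": 5},
  ],
)

```text
clock: 10.25
tool_pos: [0.4658, -0.012, 0.1309]
orientation: [[0.125, 0.899, 0.42], [0.992, -0.113, -0.054], [-0.001, 0.424, -0.906]]
wrist_force: [0.2, -0.0, -2.1]
opening: 0.0127
```

```bash
python3 - <<'E'
from plan import *
applied([305.5,-52.5,-115],[-25,.6,-3])
p,Rm=load(); s=ctrl.read_state(); print(p-s['tool_pos'],(s['tool_pos']-O)@Rb,s['wrist_force'],s['opening'])
im,d,ci=cap('wrist','w4.png'); im,d,ci=cap('top','t4.png')
cv2.imwrite('pics/t4c.png',cv2.resize(im[110:290,220:400],None,fx=3.3,fy=3.3)[:,:,::-1])
E
```

```text
[-0.0001  0.0007 -0.0005] [ 0.0204 -0.0006  0.0957] [ 0.2163 -0.0211 -2.0878] 0.01274135535718606
```

View pics/w4.png

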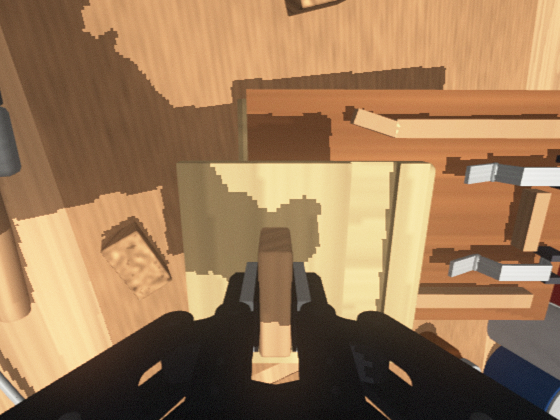

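View pics/t4c.png

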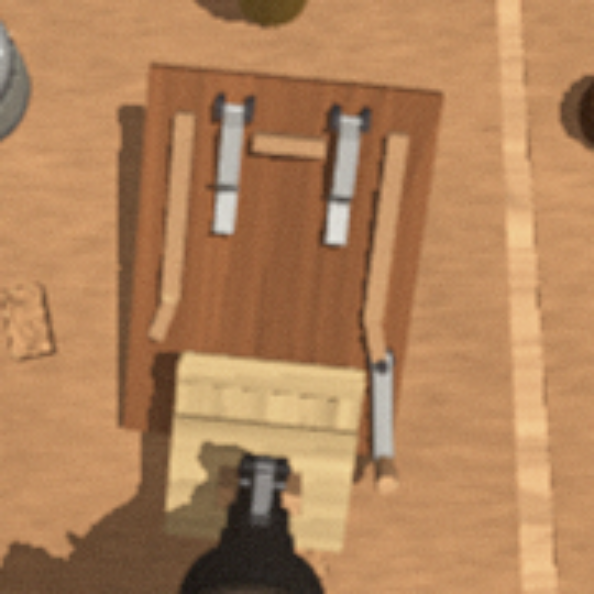

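```bash
python3 - <<'E'
from plan import *
im,d,ci=cap('wrist'); P=pts(d,ci); bp=(P-O)@Rb*1000
s=ctrl.read_state();tz=((s['tool_pos']-O)@Rb)[2]*1000
bz=tz-17.2+9
m=(abs(bp[...,2]-bz)<7); m[300:]=0
a=bp[m]; c=a.mean(0); n=np.linalg.svd(a-c,full_matrices=False)[2][2]; n*=np.sign(n[2]); print('normal',n,c,bz)
print(cv2.minAreaRect(a[:,:2].astype(np.float32)), a.min(0),a.max(0))
for x in range(0,100,10):
    k=a[(abs(a[:,0]-x)<3)]; 
    if len(k): print(x,k[:,1].max().round(1),end='; ')
# bed, rails
m=(abs(bp[...,2])<5)&(bp[...,0]>100)&(bp[...,0]<240); print('bed z',np.median(bp[m],0))
m=(abs(bp[...,2]-12)<4)&(bp[...,0]>110)&(bp[...,0]<200)&(bp[...,1]>50); print('Lrail',bp[m].min(0),bp[m].max(0),np.percentile(bp[m],[3,97],axis=0))
m=(abs(bp[...,2]-12)<4)&(bp[...,0]>110)&(bp[...,0]<200)&(bp[...,1]<-50); print('Rrail',np.percentile(bp[m],[3,97],axis=0))
E
```

```text
normal [ 0.0254 -0.0054  0.9997] [36.3061 25.1519 86.1138] 87.15949908624282
((34.63725280761719, 17.70890235900879), (74.0142822265625, 120.16980743408203), 89.9100341796875) [-25.4587 -19.3542  80.1635] [94.7373 54.7936 94.0522]
0 54.8; 10 54.7; 20 54.7; 30 54.6; 40 54.7; 50 54.7; 60 54.6; 70 54.6; 80 54.6; 90 54.5; bed z [170.4472  20.5265  -0.8556]
Lrail [110.0188  60.828    8.764 ] [199.9855  72.4919  13.664 ] [[112.6743  60.9571   9.8713]
 [197.515   72.4672  12.4105]]
Rrail [[132.244  -68.8282   8.74  ]
 [198.0044 -56.836   12.1066]]
```

Emit:
servo_tool(
  increments=[
    {"delta_pos": [1.2, 0, 45], "twist": [0, 0, 0], "jaw": 5},
    {"delta_pos": [1.2, 0, 68], "twist": [0, 0, 0], "jaw": 5},
    {"delta_pos": [1.2, 0, 72], "twist": [0, 0, 0], "jaw": 5},
    {"delta_pos": [1.2, 10, 74], "twist": [0, 0, 0], "jaw": 5},
    {"delta_pos": [1.2, 20, 75], "twist": [0, 0, 0], "jaw": 5},
    {"delta_pos": [1.2, 30, 76], "twist": [0, 0, 0], "jaw": 5},
    {"delta_pos": [1.2, 36, 77], "twist": [0, 0, 0], "jaw": 5},
    {"delta_pos": [1.2, 36, 77], "twist": [0, 0, 0], "jaw": 5},
  ],
)

```text
clock: 11.2
tool_pos: [0.5316, -0.0184, 0.0767]
orientation: [[0.124, 0.899, 0.421], [0.992, -0.112, -0.054], [-0.001, 0.424, -0.906]]
wrist_force: [-0.2, -0.6, -3.3]
opening: 0.0126
```

```bash
cat > st.py <<'E'
from plan import *
def st():
    p,Rm=load(); s=ctrl.read_state()
    print('meas bed',((s['tool_pos']-O)@Rb*1000).round(1),'cmd bed',((p-O)@Rb*1000).round(1),'F bed',(Rb.T@s['wrist_force']).round(1),'T bed',(Rb.T@s['torque']).round(2),'open',s['opening'],'t',s['clock'])
    print('rot err vs Rg',np.degrees(R.from_matrix(Rg.T@s['orientation']).as_rotvec()).round(2))
E
python3 - <<'E'
from st import *
applied([1.2,36,77],[0,0,0]); st()
im,d,ci=cap('scene'); cv2.imwrite('pics/s5c.png',cv2.resize(im[140:300,170:340],None,fx=4,fy=4)[:600,:,::-1])
E
```

```text
meas bed [57.3  1.3 18.8] cmd bed [56.   1.3 18.3] F bed [-1.5 -0.6 -2.9] T bed [ 0.    0.53 -0.  ] open 0.012571839533527165 t 11.2
rot err vs Rg [-0.11 -0.01 -0.07]
```

View pics/s5c.png

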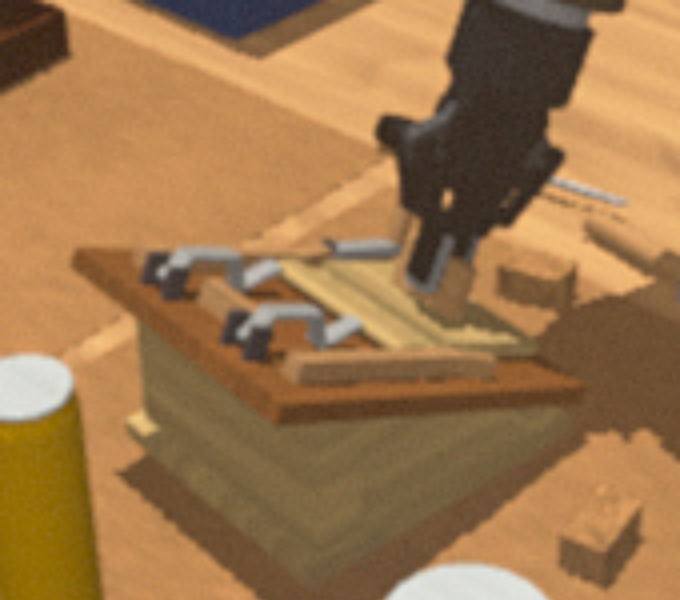

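Emit:
servo_tool(
  increments=[
    {"delta_pos": [0, 0, 1], "twist": [0, 0, 0], "jaw": 5},
    {"delta_pos": [0, 0, 2], "twist": [0, 0, 0], "jaw": 5},
    {"delta_pos": [0, 0, 3], "twist": [0, 0, 0], "jaw": 5},
    {"delta_pos": [0, 0, 3], "twist": [0, 0, 0], "jaw": 5},
  ],
)

```text
clock: 11.65
tool_pos: [0.5311, -0.0182, 0.0738]
orientation: [[0.124, 0.899, 0.419], [0.992, -0.112, -0.053], [-0.001, 0.422, -0.906]]
wrist_force: [-29.0, 2.9, 28.2]
opening: 0.0132
```

```bash
python3 - <<'E'
from st import *
applied([0,0,3],[0,0,0]); st()
E
```

```text
meas bed [55.7  1.4 16.3] cmd bed [56.   1.3 15.3] F bed [-14.4  -0.8  37.9] T bed [-0.31  2.62 -0.04] open 0.013244445403935006 t 11.65
rot err vs Rg [ 0.01 -0.01 -0.09]
```

Emit:
servo_tool(
  increments=[
    {"delta_pos": [0, 0, -1], "twist": [0, 0, 0], "jaw": 5},
    {"delta_pos": [0, 8, -1], "twist": [0, 0, 0], "jaw": 5},
    {"delta_pos": [0, 16, -1], "twist": [0, 0, 0], "jaw": 5},
    {"delta_pos": [0, 22, -1], "twist": [0, 0, 0], "jaw": 5},
    {"delta_pos": [0, 24, -1], "twist": [0, 0, 0], "jaw": 5},
  ],
)

```text
clock: 12.15
tool_pos: [0.5528, -0.021, 0.084]
orientation: [[0.124, 0.9, 0.418], [0.992, -0.112, -0.053], [-0.001, 0.421, -0.907]]
wrist_force: [-35.3, 1.6, 19.8]
opening: 0.0129
```

```bash
python3 - <<'E'
from st import *
applied([0,24,-1],[0,0,0]); st()
E
```

```text
meas bed [79.8  1.4 16.3] cmd bed [80.   1.3 16.4] F bed [-23.5  -2.9  32.8] T bed [-0.59  3.7  -0.07] open 0.012918956441787241 t 12.15
rot err vs Rg [ 0.11 -0.   -0.08]
```

Emit:
servo_tool(
  increments=[
    {"delta_pos": [0, 2, -0.7], "twist": [0, 0, 0], "jaw": 5},
    {"delta_pos": [0, 4, -0.7], "twist": [0, 0, 0], "jaw": 5},
    {"delta_pos": [0, 4, -0.7], "twist": [0, 0, 0], "jaw": 5},
  ],
)

```text
clock: 12.45
tool_pos: [0.5568, -0.0215, 0.0866]
orientation: [[0.124, 0.899, 0.42], [0.992, -0.112, -0.053], [-0.001, 0.423, -0.906]]
wrist_force: [0.5, -0.1, -2.8]
opening: 0.0129
```

```bash
python3 - <<'E'
from st import *
applied([0,4,-.7],[0,0,0]); st()
im,d,ci=cap('top'); cv2.imwrite('pics/t6c.png',cv2.resize(im[110:270,220:380],None,fx=3.7,fy=3.7)[:,:,::-1])
im,d,ci=cap('wrist','w6.png')
E
```

```text
meas bed [84.5  1.3 17. ] cmd bed [84.   1.4 17.1] F bed [-0.8 -0.1 -2.8] T bed [-0.01  0.46 -0.03] open 0.012939782171142201 t 12.45
rot err vs Rg [-0.05 -0.   -0.06]
```

View pics/t6c.png

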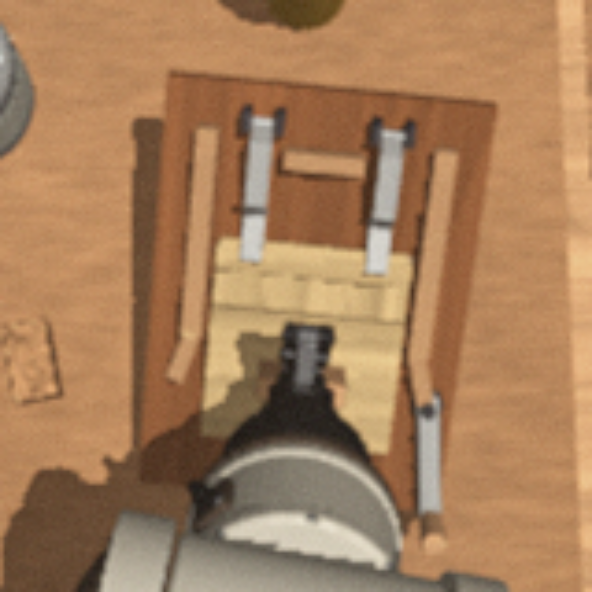

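View pics/w6.png

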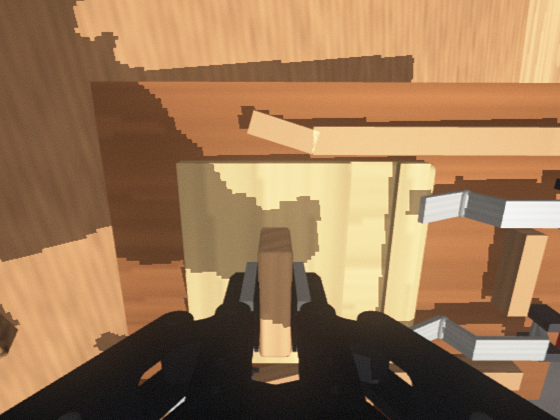

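Emit:
servo_tool(
  increments=[
    {"delta_pos": [0, 5, 0.2], "twist": [0, 0, 0], "jaw": 5},
    {"delta_pos": [0, 10, 0.2], "twist": [0, 0, 0], "jaw": 5},
    {"delta_pos": [0, 14, 0.2], "twist": [0, 0, 0], "jaw": 5},
    {"delta_pos": [0, 18, 0.2], "twist": [0, 0, 0], "jaw": 5},
    {"delta_pos": [0, 22, 0.2], "twist": [0, 0, 0], "jaw": 5},
    {"delta_pos": [0, 24, 0.2], "twist": [0, 0, 0], "jaw": 5},
  ],
)

```text
clock: 13.15
tool_pos: [0.5758, -0.0236, 0.095]
orientation: [[0.124, 0.902, 0.414], [0.992, -0.112, -0.052], [-0.001, 0.417, -0.909]]
wrist_force: [-14.9, 1.6, 0.8]
opening: 0.0127
```

```bash
python3 - <<'E'
from st import *
applied([0,24,.2],[0,0,0]); st()
im,d,ci=cap('wrist','w7.png'); P=pts(d,ci); bp=(P-O)@Rb*1000
tz=17; m=(abs(bp[...,2]-9)<3)&(bp[...,0]>60)&(bp[...,0]<150)&(bp[...,1]>-20)&(bp[...,1]<54); m[300:]=0
a=bp[m]; c=a.mean(0); n=np.linalg.svd(a-c,full_matrices=False)[2][2]; n*=np.sign(n[2]); print('normal',n,c)
im,d,ci=cap('scene'); cv2.imwrite('pics/s7c.png',cv2.resize(im[160:300,170:340],None,fx=4,fy=4)[:,:,::-1])
E
```

```text
meas bed [105.3   1.6  16.5] cmd bed [108.    1.4  16.9] F bed [-13.3  -0.3   7.1] T bed [-0.03  2.06  0.02] open 0.012737608205870438 t 13.15
rot err vs Rg [ 0.33  0.02 -0.08]
normal [ 0.0021 -0.0007  1.    ] [98.8702 27.7515  8.292 ]
```

View pics/w7.png

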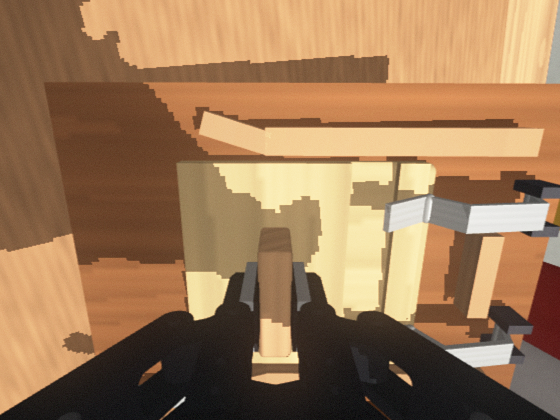

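View pics/s7c.png

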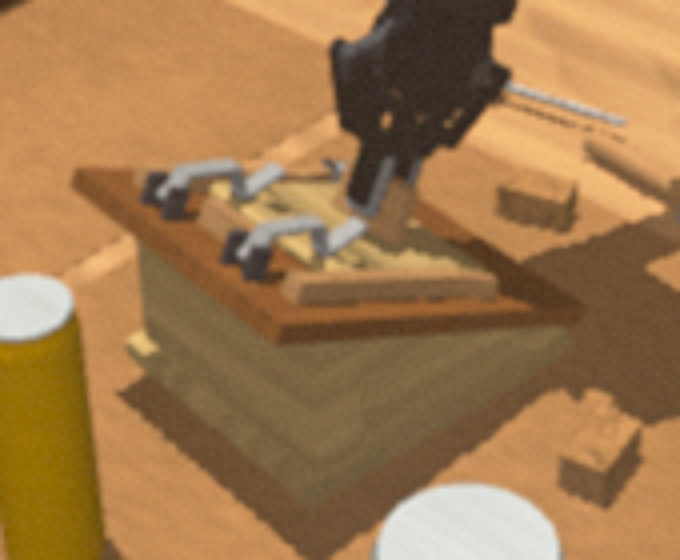

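Emit:
servo_tool(
  increments=[
    {"delta_pos": [0, 5, 0], "twist": [0, 0, 0], "jaw": 5},
    {"delta_pos": [0, 9, 0], "twist": [0, 0, 0], "jaw": 5},
    {"delta_pos": [0, 12, 0], "twist": [0, 0, 0], "jaw": 5},
    {"delta_pos": [0, 15, 0], "twist": [0, 0, 0], "jaw": 5},
    {"delta_pos": [0, 17, 0], "twist": [0, 0, 0], "jaw": 5},
    {"delta_pos": [0, 18, 0], "twist": [0, 0, 0], "jaw": 5},
    {"delta_pos": [0, 18, 0], "twist": [0, 0, 0], "jaw": 5},
  ],
)

```text
clock: 13.95
tool_pos: [0.5942, -0.0262, 0.104]
orientation: [[0.124, 0.899, 0.42], [0.992, -0.112, -0.053], [-0.001, 0.423, -0.906]]
wrist_force: [0.7, -0.4, -5.7]
opening: 0.0122
```

```bash
python3 - <<'E'
from st import *
applied([0,18,0],[0,0,0]); st()
im,d,ci=cap('wrist','w8.png'); P=pts(d,ci); bp=(P-O)@Rb*1000
m=(abs(bp[...,2]-9)<3)&(bp[...,0]>60)&(bp[...,0]<220)&(bp[...,1]>-20)&(bp[...,1]<54); m[300:]=0
a=bp[m]; c=a.mean(0); n=np.linalg.svd(a-c,full_matrices=False)[2][2]; n*=np.sign(n[2]); print('normal',n,c,a.min(0),a.max(0))
im,d,ci=cap('scene'); cv2.imwrite('pics/s8c.png',cv2.resize(im[160:300,170:340],None,fx=4,fy=4)[:,:,::-1])
E
```

```text
meas bed [126.1   1.4  16.8] cmd bed [126.    1.4  16.9] F bed [-1.7 -0.3 -5.5] T bed [ 0.01  0.77 -0.03] open 0.012221285219859187 t 13.95
rot err vs Rg [-0.03 -0.01 -0.06]
normal [ 0.0023 -0.0032  1.    ] [134.0419  25.858    8.5918] [ 80.4185 -14.3558   6.0019] [213.0672  53.9991  11.9999]
```

View pics/w8.png

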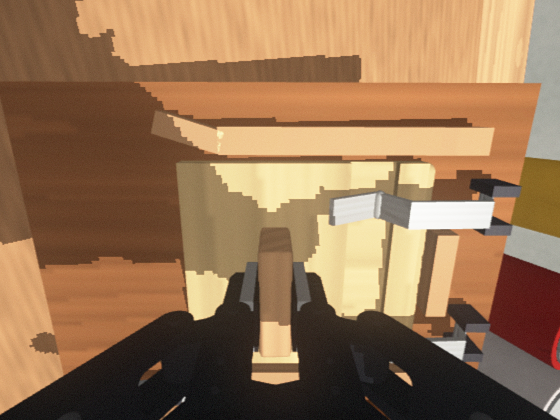

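View pics/s8c.png

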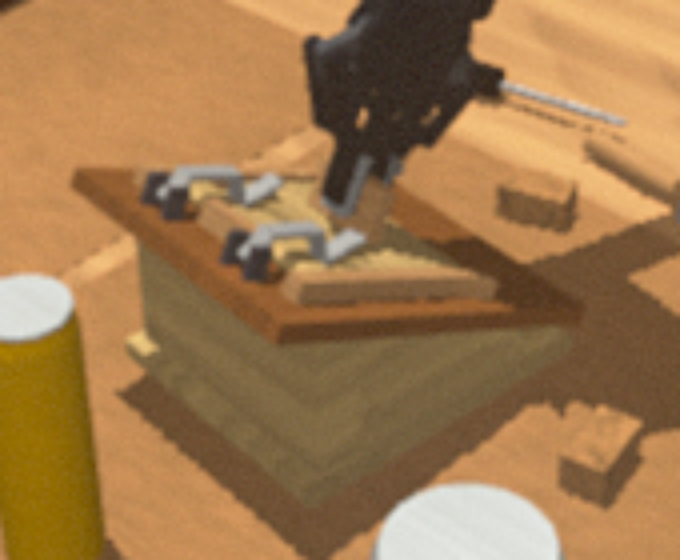

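Emit:
servo_tool(
  increments=[
    {"delta_pos": [0, 0, 0.3], "twist": [0, 0, 0], "jaw": 5},
    {"delta_pos": [0, 0, 0.5], "twist": [0, 0, 0], "jaw": 5},
    {"delta_pos": [0, 0, 0.5], "twist": [0, 0, 0], "jaw": 30},
    {"delta_pos": [0, 0, 0.5], "twist": [0, 0, 0], "jaw": 30},
    {"delta_pos": [0, 0, 0], "twist": [0, 0, 0], "jaw": 30},
    {"delta_pos": [0, 0, -30], "twist": [0, 0, 0], "jaw": 30},
    {"delta_pos": [0, 0, -70], "twist": [0, 0, 0], "jaw": 30},
    {"delta_pos": [0, 0, -100], "twist": [0, 0, 0], "jaw": 30},
    {"delta_pos": [0, 0, -100], "twist": [0, 0, 0], "jaw": 30},
  ],
)

```text
clock: 14.95
tool_pos: [0.5528, -0.0209, 0.1995]
orientation: [[0.124, 0.896, 0.426], [0.992, -0.112, -0.054], [-0.001, 0.429, -0.903]]
wrist_force: [0.9, 0.2, -1.3]
opening: 0.0299
```

```bash
cat > chk.py <<'E'
from st import *
import sys
tag=sys.argv[1]
im,d,ci=cap('wrist','w%s.png'%tag); P=pts(d,ci); bp=(P-O)@Rb*1000
m=(abs(bp[...,2]-8.5)<2)&(bp[...,0]>60)&(bp[...,0]<205)&(abs(bp[...,1])<57)
a=bp[m]; c=a.mean(0); n=np.linalg.svd(a-c,full_matrices=False)[2][2]; n*=np.sign(n[2]); print('board normal',n,c,np.percentile(a,[.3,99.7],axis=0))
m=(bp[...,2]>34)&(bp[...,2]<46)&(abs(bp[...,0]-125)<25)&(abs(bp[...,1])<35); a=bp[m]
if len(a)>10: print('bar top',m.sum(),cv2.minAreaRect(a[:,:2].astype(np.float32)),np.median(a,0))
m=(abs(bp[...,2])<4)&(bp[...,0]>10)&(bp[...,0]<60)&(abs(bp[...,1])<60); print('bed',np.median(bp[m],0))
im,d,ci=cap('top'); cv2.imwrite('pics/t%s.png'%tag,cv2.resize(im[110:270,220:380],None,fx=3.7,fy=3.7)[:,:,::-1])
E
python3 - <<'E'
from st import *
applied([0,0,-100],[0,0,0]); st()
E
python3 chk.py 9
```

```text
meas bed [128.5   1.4 121. ] cmd bed [125.9   1.4 116.9] F bed [ 0.2  0.3 -1.5] T bed [ 0.01  0.24 -0.01] open 0.02992430320822563 t 14.95
rot err vs Rg [-0.42 -0.03 -0.08]
board normal [ 0.0003 -0.0003  1.    ] [131.5468   7.516    8.1782] [[ 80.7982 -56.8422   6.5612]
 [202.2405  56.9251  10.3096]]
bar top 1287 ((125.40489196777344, 2.161996841430664), (50.04860305786133, 13.975775718688965), 89.42840576171875) [125.5888   3.9287  39.9699]
bed [34.9466  5.4243 -0.7988]
```

View pics/w9.png

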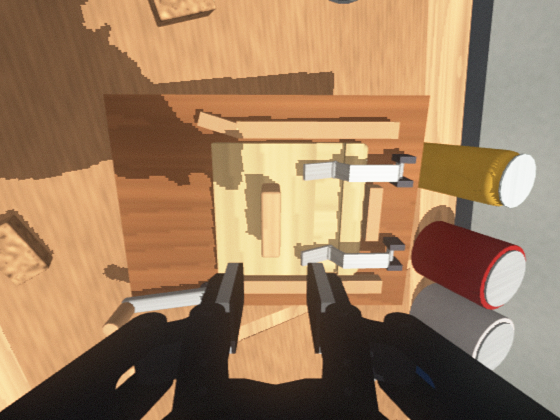

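View pics/t9.png

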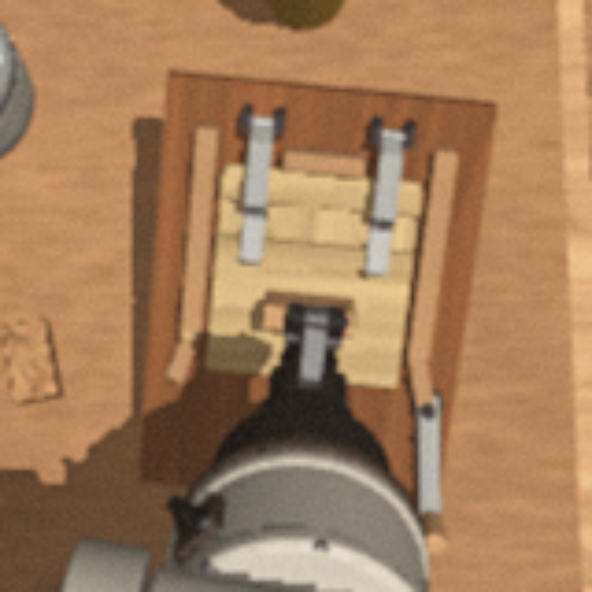

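```bash
python3 - <<'E'
from st import *
st()
im,d,ci=cap('wrist'); P=pts(d,ci); bp=(P-O)@Rb*1000
m=(bp[...,2]>38)&(bp[...,2]<48)&(abs(bp[...,0])<20)&(abs(bp[...,1]+85)<18); m[:,200:]=0
a=bp[m]; print(m.sum(),a.mean(0),a.min(0),a.max(0))
m=(bp[...,2]>8)&(bp[...,2]<14)&(bp[...,0]>15)&(bp[...,0]<60)&(bp[...,1]<-66)&(bp[...,1]>-100); a=bp[m]
print(m.sum(),a.mean(0),np.polyfit(a[:,0],a[:,1],1))
cv2.imwrite('pics/w10c.png',cv2.resize(im[250:360,60:260],None,fx=4,fy=4)[:,:,::-1])
p,Rm=load()
for q in [(2,-84,95)]: print(rel(bed(*q),Rg,p,Rm))
E
```

```text
meas bed [126.5   1.4 117.5] cmd bed [125.9   1.4 116.9] F bed [-0.2 -0.2 -0.5] T bed [-0.    0.25 -0.07] open 0.03004112718046402 t 15.05
rot err vs Rg [-0.14 -0.01 -0.06]
146 [  0.8303 -79.0698  42.1778] [ -4.948  -85.6873  38.1319] [  7.0486 -75.7133  44.8398]
738 [ 37.4652 -76.4009  10.8397] [  0.1396 -81.6327]
(array([ -85.3, -124. ,   21.8]), array([0.02, 0.  , 0.06]))
```

View pics/w10c.png

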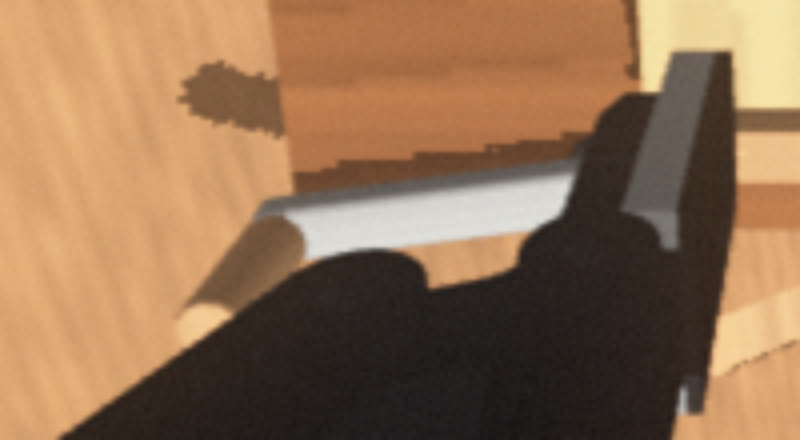

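```bash
python3 - <<'E'
from st import *
p,Rm=load()
for q in [(1.5,-83.3,90),(1.5,-83.3,17)]: print(rel(bed(*q),Rg,p,Rm))
# arc, relative to grasp pose
for q in np.linspace(-.14,1.56,13):
    x=70-70*np.cos(q); y=-73.5+70*np.sin(q); print(round(q,2),'tool dx(bed y) %.1f dy(bed x) %.1f'%(y+83.3,x-.7))
E
```

```text
(array([ -84.6, -124.5,   26.8]), array([0.02, 0.  , 0.06]))
(array([ -84.6, -124.6,   99.8]), array([0.02, 0.  , 0.06]))
-0.14 tool dx(bed y) 0.0 dy(bed x) -0.0
0.0 tool dx(bed y) 9.9 dy(bed x) -0.7
0.14 tool dx(bed y) 19.8 dy(bed x) 0.0
0.29 tool dx(bed y) 29.5 dy(bed x) 2.1
0.43 tool dx(bed y) 38.8 dy(bed x) 5.6
0.57 tool dx(bed y) 47.5 dy(bed x) 10.3
0.71 tool dx(bed y) 55.4 dy(bed x) 16.2
0.85 tool dx(bed y) 62.5 dy(bed x) 23.2
0.99 tool dx(bed y) 68.4 dy(bed x) 31.1
1.14 tool dx(bed y) 73.3 dy(bed x) 39.8
1.28 tool dx(bed y) 76.8 dy(bed x) 49.0
1.42 tool dx(bed y) 79.0 dy(bed x) 58.7
1.56 tool dx(bed y) 79.8 dy(bed x) 68.5
```

Emit:
servo_tool(
  increments=[
    {"delta_pos": [-84.5, -124.5, 0], "twist": [0, 0, 0], "jaw": 42},
    {"delta_pos": [-84.5, -124.5, 0], "twist": [0, 0, 0], "jaw": 42},
    {"delta_pos": [-84.5, -124.5, 10], "twist": [0, 0, 0], "jaw": 42},
    {"delta_pos": [-84.5, -124.5, 25], "twist": [0, 0, 0], "jaw": 42},
    {"delta_pos": [-84.5, -124.5, 25], "twist": [0, 0, 0], "jaw": 42},
    {"delta_pos": [-84.5, -124.5, 25], "twist": [0, 0, 0], "jaw": 42},
  ],
)

```text
clock: 15.7
tool_pos: [0.4404, -0.0919, 0.1192]
orientation: [[0.124, 0.9, 0.419], [0.992, -0.113, -0.053], [-0.0, 0.422, -0.907]]
wrist_force: [-0.1, -0.7, 0.0]
opening: 0.0418
```

```bash
python3 - <<'E'
from st import *
applied([-84.5,-124.5,25],[0,0,0]); st()
im,d,ci=cap('wrist','w11.png'); P=pts(d,ci); bp=(P-O)@Rb*1000
m=(bp[...,2]>40)&(bp[...,2]<47)&(abs(bp[...,0])<20)&(abs(bp[...,1]+85)<18)
a=bp[m]; print(m.sum(),a.mean(0),a.min(0),a.max(0))
E
```

```text
meas bed [  1.6 -83.1  91.6] cmd bed [  1.5 -83.2  91.8] F bed [-0.  -0.7  0. ] T bed [-0.03  0.2   0.03] open 0.041790830036285316 t 15.7
rot err vs Rg [ 0.04  0.02 -0.05]
365 [  0.9641 -82.1733  42.8338] [ -5.8542 -89.4196  40.0396] [  7.3043 -75.7813  44.7861]
```

View pics/w11.png

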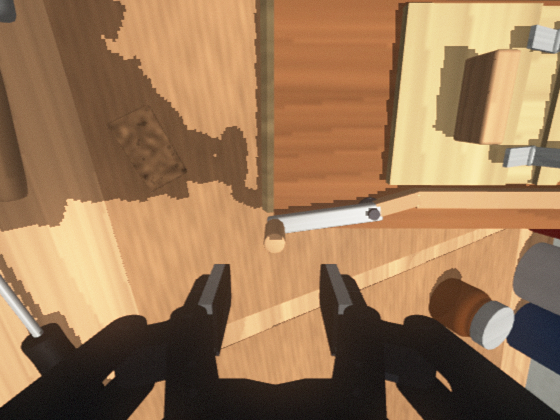

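Emit:
servo_tool(
  increments=[
    {"delta_pos": [0.5, 0, 40], "twist": [0, 0, 0], "jaw": 42},
    {"delta_pos": [0.5, 0, 70], "twist": [0, 0, 0], "jaw": 42},
    {"delta_pos": [0.5, 0, 74], "twist": [0, 0, 0], "jaw": 42},
    {"delta_pos": [0.5, 0, 74], "twist": [0, 0, 0], "jaw": 5},
    {"delta_pos": [0.5, 0, 74], "twist": [0, 0, 0], "jaw": 5},
    {"delta_pos": [0.5, 0, 74], "twist": [0, 0, 0], "jaw": 5},
    {"delta_pos": [0.5, 0, 74], "twist": [0, 0, 0], "jaw": 5},
    {"delta_pos": [0.5, 0, 74], "twist": [0, 0, 0], "jaw": 5},
    {"delta_pos": [0.5, 0, 74], "twist": [0, 0, 0], "jaw": 5},
  ],
  squeeze=25,
)

```text
clock: 16.65
tool_pos: [0.4707, -0.0952, 0.0533]
orientation: [[0.124, 0.899, 0.419], [0.992, -0.112, -0.053], [-0.001, 0.423, -0.906]]
wrist_force: [-7.5, 2.0, -2.0]
opening: 0.0133
```

```bash
python3 - <<'E'
from st import *
applied([.5,0,74],[0,0,0]); st()
E
```

```text
meas bed [  1.4 -82.5  19. ] cmd bed [  1.5 -82.7  17.8] F bed [-7.9  1.   1.4] T bed [0.05 1.39 0.01] open 0.013288554036080917 t 16.65
rot err vs Rg [-0.01  0.   -0.1 ]
```

Emit:
servo_tool(
  increments=[
    {"delta_pos": [9.5, -1, 0], "twist": [0, 0, 0], "jaw": 5},
    {"delta_pos": [19, -0.5, 0], "twist": [0, 0, 0], "jaw": 5},
    {"delta_pos": [29, 1.5, 0], "twist": [0, 0, 0], "jaw": 5},
    {"delta_pos": [38, 5, 0], "twist": [0, 0, 0], "jaw": 5},
    {"delta_pos": [47, 9.5, 0], "twist": [0, 0, 0], "jaw": 5},
    {"delta_pos": [55, 15.5, 0], "twist": [0, 0, 0], "jaw": 5},
    {"delta_pos": [62, 22.5, 0], "twist": [0, 0, 0], "jaw": 5},
    {"delta_pos": [68, 30.5, 0], "twist": [0, 0, 0], "jaw": 5},
    {"delta_pos": [68, 30.5, 0], "twist": [0, 0, 0], "jaw": 5},
  ],
)

```text
clock: 17.55
tool_pos: [0.5046, -0.0282, 0.0643]
orientation: [[0.123, 0.902, 0.414], [0.992, -0.113, -0.048], [0.003, 0.417, -0.909]]
wrist_force: [-20.2, 30.4, -0.9]
opening: 0.0129
```

```bash
python3 - <<'E'
from st import *
applied([68,30.5,0],[0,0,0]); st()
E
```

```text
meas bed [ 28.9 -11.8  18.3] cmd bed [ 32.  -14.7  17.8] F bed [-22.   27.6   9.2] T bed [ 4.45  3.52 -0.29] open 0.01288721666720698 t 17.55
rot err vs Rg [ 0.36  0.25 -0.05]
```

```bash
python3 - <<'E'
from st import *
im,d,ci=cap('wrist','w12.png')
im,d,ci=cap('top'); cv2.imwrite('pics/t12.png',cv2.resize(im[110:270,220:380],None,fx=3.7,fy=3.7)[:,:,::-1])
E
```

```text
(no output)
```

View pics/w12.png

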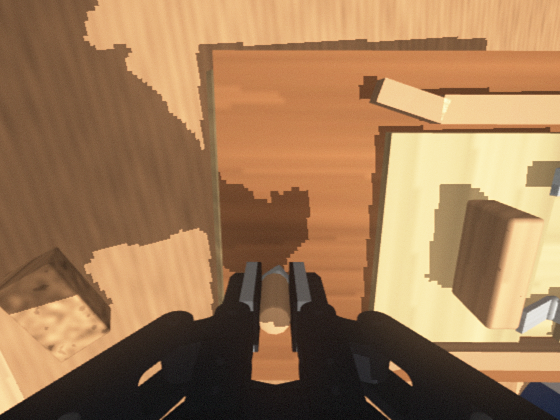

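View pics/t12.png

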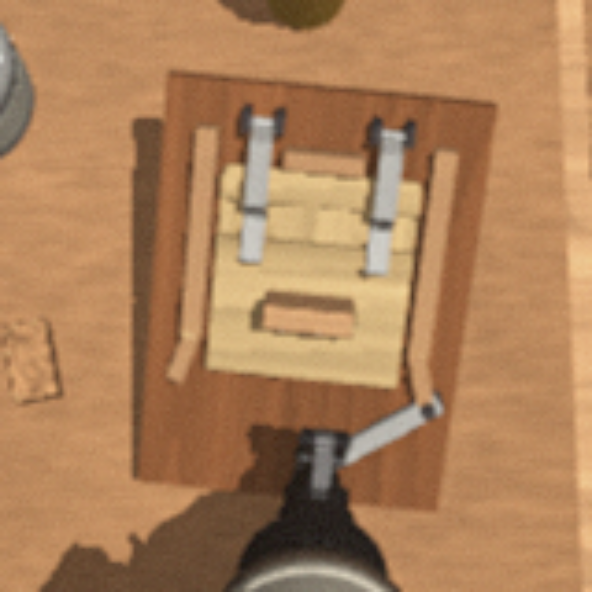

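Emit:
servo_tool(
  increments=[
    {"delta_pos": [1, 0, 0], "twist": [0, 0, 0], "jaw": 22},
    {"delta_pos": [1, 0, 0], "twist": [0, 0, 0], "jaw": 22},
    {"delta_pos": [1, 0, 0], "twist": [0, 0, 0], "jaw": 22},
  ],
)

```text
clock: 17.95
tool_pos: [0.5076, -0.0306, 0.0664]
orientation: [[0.124, 0.898, 0.421], [0.992, -0.112, -0.054], [-0.001, 0.425, -0.905]]
wrist_force: [-0.7, 0.8, -0.1]
opening: 0.0224
```

```bash
python3 - <<'E'
from st import *
applied([1,0,0],[0,0,0]); st()
im,d,ci=cap('wrist','w13.png'); P=pts(d,ci); bp=(P-O)@Rb*1000
m=(bp[...,2]>41)&(bp[...,2]<47)&(abs(bp[...,0]-32)<9)&(abs(bp[...,1]+14)<14)
a=bp[m]; print(m.sum(),a.mean(0),a.min(0),a.max(0))
cv2.imwrite('pics/w13c.png',cv2.resize(im[230:370,200:360],None,fx=4,fy=4)[:,:,::-1])
E
```

```text
meas bed [ 32.8 -13.9  18.8] cmd bed [ 32.  -13.7  17.8] F bed [-0.7  0.7  0.2] T bed [0.05 0.29 0.06] open 0.02237618483415547 t 17.95
rot err vs Rg [-0.13 -0.02 -0.07]
722 [ 28.8596 -15.9378  42.8818] [ 23.1399 -23.4412  41.0033] [35.2651 -9.4028 44.3065]
```

View pics/w13c.png

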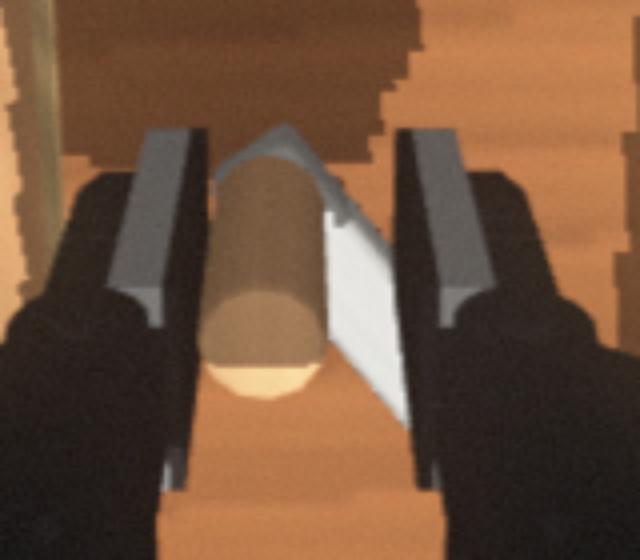

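Emit:
servo_tool(
  increments=[
    {"delta_pos": [2, 6, 0], "twist": [0, 0, 0], "jaw": 22},
    {"delta_pos": [3.7, 12.5, 0], "twist": [0, 0, 0], "jaw": 22},
    {"delta_pos": [5.5, 17.5, 0], "twist": [0, 0, 0], "jaw": 22},
    {"delta_pos": [7.5, 22, 0], "twist": [0, 0, 0], "jaw": 22},
    {"delta_pos": [8.5, 27, 0], "twist": [0, 0, 0], "jaw": 22},
    {"delta_pos": [9.5, 31.5, 0], "twist": [0, 0, 0], "jaw": 22},
    {"delta_pos": [10, 36, 0], "twist": [0, 0, 0], "jaw": 22},
    {"delta_pos": [10, 39, 0], "twist": [0, 0, 0], "jaw": 22},
    {"delta_pos": [10, 41, 0], "twist": [0, 0, 0], "jaw": 22},
    {"delta_pos": [10, 41, 0], "twist": [0, 0, 0], "jaw": 22},
  ],
)

```text
clock: 19.0
tool_pos: [0.5457, -0.0252, 0.0827]
orientation: [[0.124, 0.899, 0.42], [0.992, -0.112, -0.053], [-0.001, 0.423, -0.906]]
wrist_force: [-0.1, 0.1, -0.3]
opening: 0.022
```

```bash
python3 - <<'E'
from st import *
applied([10,41,0],[0,0,0]); st()
im,d,ci=cap('wrist','w14.png'); P=pts(d,ci); bp=(P-O)@Rb*1000
m=(bp[...,2]>41)&(bp[...,2]<47)&(abs(bp[...,0]-70)<9)&(abs(bp[...,1]+4)<14)
a=bp[m]; print(m.sum(),a.mean(0),a.min(0),a.max(0))
E
```

```text
meas bed [73.3 -3.8 17.9] cmd bed [73.  -3.7 17.9] F bed [-0.2  0.  -0.2] T bed [0.02 0.24 0.01] open 0.02199935655952636 t 19.0
rot err vs Rg [-0.05 -0.01 -0.06]
878 [68.5943 -1.9107 42.9385] [ 61.0096 -13.4456  41.0175] [76.1735  8.8089 46.9652]
```

View pics/w14.png

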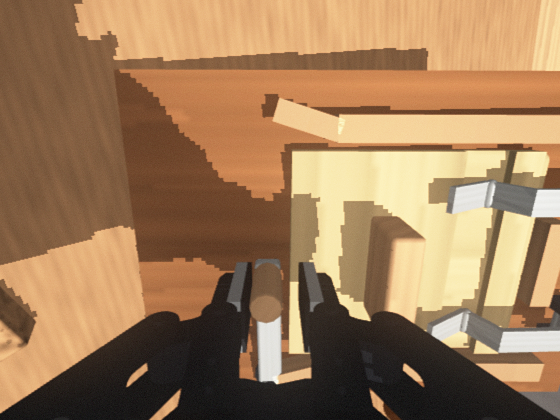

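Emit:
servo_tool(
  increments=[
    {"delta_pos": [0, 1.5, 0], "twist": [0, 0, 0], "jaw": 22},
    {"delta_pos": [0, 1.5, 0], "twist": [0, 0, 0], "jaw": 22},
    {"delta_pos": [0, -1, 0], "twist": [0, 0, 0], "jaw": 28},
    {"delta_pos": [0, -2, 0], "twist": [0, 0, 0], "jaw": 28},
    {"delta_pos": [0, -2, 0], "twist": [0, 0, 0], "jaw": 28},
    {"delta_pos": [0, -2, -20], "twist": [0, 0, 0], "jaw": 28},
    {"delta_pos": [0, -2, -50], "twist": [0, 0, 0], "jaw": 28},
    {"delta_pos": [0, -2, -90], "twist": [0, 0, 0], "jaw": 28},
    {"delta_pos": [0, -2, -90], "twist": [0, 0, 0], "jaw": 28},
    {"delta_pos": [0, -2, -90], "twist": [0, 0, 0], "jaw": 28},
  ],
)

```text
clock: 20.05
tool_pos: [0.506, -0.0201, 0.1642]
orientation: [[0.124, 0.898, 0.421], [0.992, -0.112, -0.054], [-0.001, 0.425, -0.905]]
wrist_force: [-0.6, -0.5, -0.6]
opening: 0.028
```

```bash
python3 - <<'E'
from st import *
applied([0,-2,-90],[0,0,0]); st()
E
python3 chk.py 15
python3 - <<'E'
from st import *
im,d,ci=cap('wrist'); P=pts(d,ci); bp=(P-O)@Rb*1000
m=(bp[...,2]>41)&(bp[...,2]<47)&(abs(bp[...,0]-70)<12)&(abs(bp[...,1]+4)<20)
a=bp[m]; print('peg',m.sum(),a.mean(0),a.min(0),a.max(0))
for sy in (36.5,-33.5):
    m=(abs(bp[...,1]-sy)<4)&(bp[...,0]>145)&(bp[...,0]<235)
    a=bp[m]; 
    print(sy,[(x,np.median(a[abs(a[:,0]-x)<2.5,2]).round(1)) for x in range(150,232,5) if (abs(a[:,0]-x)<2.5).sum()>3])
im,d,ci=cap('top','t16.png'); P=pts(d,ci)
m=(P[...,2]>.03)&(P[...,2]<.055)&(abs(P[...,0]-.523)<.07)&(abs(P[...,1]-.351)<.08); a=P[m]; print('block',a.mean(0),cv2.minAreaRect((a[:,:2]*1000).astype(np.float32)))
E
```

```text
meas bed [ 71.5  -3.7 108.6] cmd bed [ 70.9  -3.7 107.9] F bed [-0.7 -0.5 -0.3] T bed [-0.    0.22 -0.05] open 0.027983677140949178 t 20.05
rot err vs Rg [-0.14 -0.02 -0.07]
board normal [0.001  0.0005 1.    ] [130.8708   6.9705   8.1974] [[ 64.6501 -56.7596   6.5693]
 [202.479   56.5964  10.3989]]
bar top 1540 ((125.58143615722656, 2.2216644287109375), (50.18046188354492, 14.558897018432617), 89.75421142578125) [124.6538   4.1996  39.9299]
bed [34.7222  8.3242 -0.8317]
peg 312 [70.2465 -2.3059 42.8861] [63.7247 -9.6017 41.0215] [77.0915  4.5449 45.4182]
36.5 [(150, np.float64(8.9)), (155, np.float64(17.7)), (160, np.float64(14.6)), (165, np.float64(12.0)), (170, np.float64(9.2)), (175, np.float64(10.1)), (180, np.float64(18.3)), (185, np.float64(24.1)), (190, np.float64(24.1)), (195, np.float64(23.7)), (200, np.float64(23.6)), (205, np.float64(23.3)), (210, np.float64(23.1)), (215, np.float64(23.0)), (220, np.float64(22.5)), (225, np.float64(-1.1))]
-33.5 [(150, np.float64(8.9)), (155, np.float64(17.6)), (160, np.float64(15.0)), (165, np.float64(12.1)), (170, np.float64(8.9)), (175, np.float64(9.9)), (180, np.float64(18.6)), (185, np.float64(23.9)), (190, np.float64(23.6)), (195, np.float64(23.6)), (200, np.float64(23.7)), (205, np.float64(22.9)), (210, np.float64(22.5)), (215, np.float64(22.5)), (220, np.float64(-0.7)), (225, np.float64(-1.1))]
block [0.5225 0.3494 0.0416] ((522.6729736328125, 351.011962890625), (40.096492767333984, 70.57756042480469), 9.854975700378418)
```

View pics/w15.png

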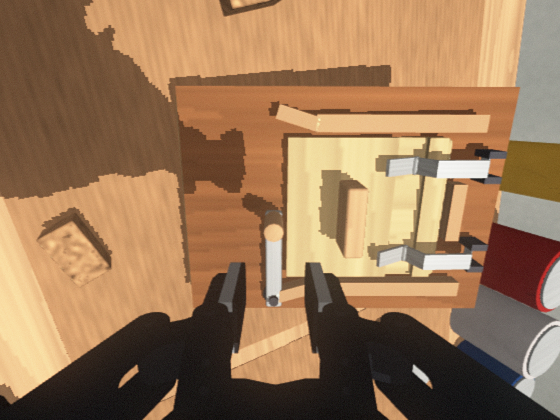

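View pics/t16.png

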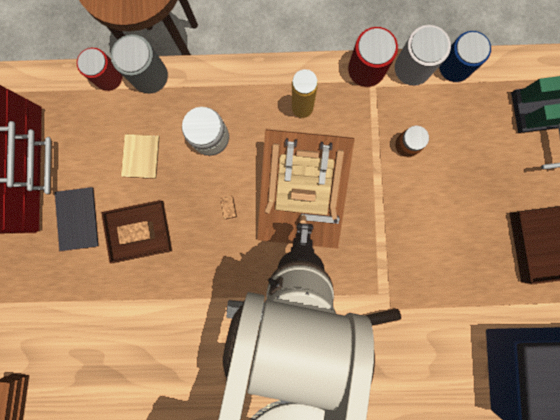

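```bash
python3 - <<'E'
from bench import finish_job
print(finish_job())
E
```

```text
the job is handed in; nothing more can be done
None
```

The job is done and handed in at about 20 s. The cork block is in the small tray, the board is fully home under both clips, and the latch is swung across behind it.

**What I did:**
- I took the large cork block off the bed and laid it in the tray.
- I slid the board up between the rails, groove end uphill, until both clips snapped down into the groove.
- I then let go and swung the latch across.

**Last checks before handing in:**

| Item | Last reading | Required |
|---|---|---|
| Block | within about 1 mm of the tray's middle, lying flat | within 50 mm (x) and 60 mm (y) |
| Board bar | bed x about 125.5 mm | 119 to 129.5 mm |
| Board bar, sideways | within about 0.5 mm of the middle of the rails | within 6 mm |
| Board tilt | about 0.001 rad | below 0.05 rad |
| Both clips | profile fits about 0.04 rad, snapped down | 0.015 to 0.08 rad |
| Latch | about 1.57 rad from the peg's position | above 1.45 rad |

The gripper was clear of everything. By eye in the top picture the tin, jar and offcut had not moved, but I did not measure them again.

**What disagreed or went wrong:**
- **Bed calibration:** the wrist camera put the bed about 1.5 to 2 mm further left and 0.8 mm lower than my fit from the top camera. I compared the board with the rails directly to allow for this. In the top-camera frame alone its sideways reading is 2.2 mm.
- **Latch swing:** during the first part the gripped peg slipped in the fingers and side force rose to about 35 N. I loosened the jaws and pushed it the rest of the way.
- **Setting the board down:** while it was lowered onto the bed and first slid, the wrist force peaked at about 40 N, against the 120 N limit. I then eased off.

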